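Hang the check weight on the load cell's snap hook inside the draught cabinet

TASK

Take the check weight by its handle, bring it in through the doorway of the small draught cabinet with its legs in the roof slot, and snap its bail bar (the lower rung) into the gated hook inside, so that it hangs there behind the closed gate, let go of. Neither the weight nor the robot may touch the cabinet, and go gently by feel: the hook belongs to a load cell that 15 N in either direction overloads, and its height and depth in the cabinet are set by hand and not exactly known. Leave the other things on the bench where they are.

Things in the scene. Friction and masses are not known exactly. Their poses are not given: they have to be found in the camera images.
- weight_grip (a point): centre of the black square handle (16 x 16 mm, 36 mm high) at the top of the check weight; the weight stands upright and z is its upright axis. From this point down along the weight's axis: handle bottom 18 mm, stem 8 x 10 mm, top bar of the bail 51 mm, bail bar 93 mm (bar centres), top of the disc 164 mm, underside of the steel disc (diameter 46 mm, 24 mm high) 188 mm. About 0.2 kg
- weight_bail (a point): centre of the bail bar of the check weight, the lower of two level rungs (round, 6 mm diameter, along the weight's y axis) between two upright 6 mm legs, outside width 42 mm. The eye below it, down to the disc, is 30 mm wide and 68 mm high; the window above it, up to the top bar, is 30 mm wide and 36 mm high. Both look along the weight's x axis. A half turn makes no difference
- cabinet: grey sheet-metal draught cabinet fixed on the bench, 140 mm deep (x), 150 mm wide (y); roof 4 mm thick, its top at z = 159 mm. Origin: centre of its underside; x points into the cabinet, the front is at x = -70 mm. No floor plate: the bench top is inside
- doorway (a point): middle of the doorway in the cabinet's front, at bench height. The doorway is 76 mm wide and open upwards (no lintel): from it a slot 60 mm wide runs through the roof along the middle, 115 mm back. Axes as the cabinet's
- shank_nominal (a point): NOMINAL place on the cabinet (axes as the cabinet's) of the front face of the load cell's upright flat shank, at the height of the hook's seat. Shank 12 mm wide, from 7 mm below to 62 mm above the seat. The true place is NOT measured: up to 10 mm off in x, 3 mm in y, 10 mm in z, fixed in a run; shank and gate must be found by touch. Parallel to the cabinet; the hook gives 1 mm per 10 N
- hook_nominal (a point): NOMINAL middle of the hook's throat, on the seat, 6.5 mm in front of the shank (off by as much as the shank). Hook 10 mm wide, open upwards: a level prong 7 mm thick (its top is the seat) runs from the shank to the front and ends in an upturned tip 7 mm thick; throat between tip and shank 13 mm. Tops of tip and gate are 24 mm above the seat
- gate (a joint): sprung gate (a steel tongue) that closes the hook's throat from above, hinged at the shank; rad, 0 = closed and level, grows as its free end is pushed down into the throat (to 1.45). The weight alone does not open it: pushing the bail bar down through it takes about 4 to 9 N in mid-throat (more close to the shank); the bar passes it in the last few mm before the seat, then the gate springs shut above it
- cell_back (a joint): deflection of the load cell's hook to the back (m), 0 unloaded, 0.001 per 10 N; 0.0015 is overload
- cell_down (a joint): downward deflection of the load cell's hook (m), 0 unloaded, 0.001 per 10 N; 0.0015 is overload
- solder_spool: white and blue solder wire spool standing on the bench, diameter 56 mm, height 43 mm; origin at the centre of its underside
- relay: plug-in relay block 21 x 28 x 35 mm high; origin at the centre of its underside
- screw_cup: round open cup, diameter 51 mm, height 42 mm; origin at the centre of its underside
- terminal_block: cream terminal block 18 x 75 x 19 mm high; origin at the centre of its underside
- transformer: small transformer 36 x 46 x 33 mm high; origin at the centre of its underside
There are look-alikes about, which are no part of the job. Of the things that look like the cabinet, the largest one is meant.

How it is judged:
On the way, in this order (a step that is already met when the one before it is completed fails the run):
1. the bail is inside the cabinet, over the hook (x of weight_bail in the frame of cabinet between -0.03 and 0.04 m and z of weight_bail in the frame of cabinet between 0.124 and 0.18 m), for 0.1 s.
2. the bail bar pushes the gate open (value of joint gate above 0.7 rad), for 0.02 s.
At the end, for the whole second after the job is handed in: The weight hangs at rest and upright (within about 11 degrees) in the hook: bail bar in the hook's throat under the closed gate (gate below 0.15 rad), disc off the bench, bar centre 98.5 to 126.5 mm above the bench, touching neither cabinet nor robot (x of weight_bail in the frame of cabinet between -0.014 and 0.036 m and y of weight_bail in the frame of cabinet between -0.02 and 0.02 m and z of weight_bail in the frame of cabinet between 0.0985 and 0.1265 m and value of joint gate below 0.15 rad and angle between weight_bail's own z axis and vertical below 0.2 rad and contact force between weight and cabinet below 0.3 N and contact force between weight and the arm below 0.1 N and contact force between weight and the fingers below 0.1 N and linear speed of weight below 0.05 m/s).
It fails at once if the weight touches the cabinet (contact force between weight and cabinet above 1 N).
It fails at once if the robot touches the cabinet (contact force between any of the arm, the fingers and cabinet above 1 N).
It fails at once if the load cell is overloaded: its hook is pushed down or back with more than 15 N (1.5 mm) (value of joint any of cell_down, cell_back above 0.0015 m).
It fails at once if another thing on the bench is moved by more than 30 mm (distance of any of solder_spool, relay, screw_cup, terminal_block, transformer from where it was at the start of the episode above 0.03 m).
It also fails if it takes over 53 s, if anything falls off the work surface, if the arm or the gripper's body presses on something with over 40 N, if the wrist force passes 120 N, or if a joint passes its speed limit or range.

ROBOT

A 6-joint arm with a two-finger parallel gripper is mounted at the origin on a cart in front of the work surface, level with it; the furniture and walls round the work are solid. World frame = base frame: x ahead of the robot, y to its left, z up, the work surface at z = 0. Lengths are in m, angles in rad, forces in N, time in s.
With the tool pointing down it reaches from about 0.3 to 0.775 m from the base axis. Payload 14.6 kg.
Tool frame: the origin (TCP) lies on the front face of the gripper's body, between the roots of the fingers; the fingertips stand 97 mm ahead of it and the grasp point (between the pads) lies 78 mm ahead of it; z points along the fingers, y is the direction in which the jaws open and shut (so a half turn about z gives the same grasp; the last joint's range is limited). The gripper opens to 94 mm and grips with 3 to 60 N. Pads are 16 mm wide; open, the fingers measure 119 mm over their backs; the gripper's body (75 mm by 177 mm) begins 78 mm behind the grasp point.
Start: joints at [-1.35, 0.3, 1.521, -0, 1.321, -0.067], TCP at [0.156, -0.527, 0.303] pointing down, gripper open.
Joint ranges: [-3.03, 3.03], [-0.79, 2.21], [0.23, 2.52], [-1.04, 4.18], [0, 3.07], [-2.55, 2.55]. Speed limits (rad/s): [2.22, 2.22, 2.57, 3.14, 3.14, 3.14].

INTERFACE

Orientations are given as [roll, pitch, yaw] about the fixed x, y, z axes, in that order (R = Rz(yaw) Ry(pitch) Rx(roll)).
In Python, from station import ctrl gives the robot as it stands. The module is installed in compiled form; this text tells all that it offers.
- The arm moves only by the shell command python3 -m pendant 'ROWS' [FORCE]. ROWS is JSON, a list of rows, each an object of numbers: "rx", "ry", "rz": the turn, a rotation vector about the tool's x, y, z each as a share of 4 degrees, from -1 to 1; "tx", "ty", "tz": the shift along the tool's x, y, z each as a share of 0.04 m, from -1 to 1; "grip": the gripper command: -1 is fully open, 1 is shut, values between are in proportion. A call has 1 to 8 rows; each row shifts and turns the pose as measured when the row begins, along the tool's axes as they then stand; what a row does not reach is not made up. A row lasts 1/12 s, in which the tool goes at most 41.7 mm and 7.16 degrees, less where a joint would pass 70% of its speed; a pose out of reach is approached as far as the arm can. A call with a number of a shift or a turn outside -1 to 1 is refused whole. A call with a gripper value outside its range is refused whole. The fingers move at their own pace and stop on an object; FORCE is the grip in N (left out, the last holds). Time passes only in rows, so rows that do not move let the fingers close. It gives the time, the measured TCP pose, the force and the opening at its end, in the units of the state.
- ctrl.get_obs(): the state, without advancing time (a new reading comes with each control period).
- ctrl.camera(name): name is "side" or "top" or "wrist"; returns a dict with "pixels" (480x640x3 uint8, blue, green, red), "fx", "fy", "cx", "cy" (pixels), "k1" (the pictures are not rectified: a ray, as slopes to the right and down, at radius r is drawn at 1 + k1 r^2 times it, then the intrinsics apply), "world_from_camera" (4x4, takes a point from camera to world coordinates). Camera axes: x right, y up, looking along -z (the intrinsics and any distortion apply to the point x, -y, -z); pixel columns grow to the right and rows downward; lengths in m; the calibration is good to about 2 mm. A picture is of the moment at which its call begins. There is no depth.
- ctrl.hand_in(): hands the job in, once; it reports no verdict.
The state is a dict: "time_s": time; "qpos": joint angles; "joint_vel": joint speeds; "tau": joint torques, N m; "ee_pos": TCP position; "eef_rot": TCP orientation; "force": force on the tool from outside, world axes, zero at the start; "moment": the same for the moment, N m; "grip_width": finger opening in m.
Only numpy, scipy, OpenCV 4.12 (cv2) and the standard library are available. Lean on these libraries where they do the work, as an engineer would, in place of code of your own. Each camera call takes 0.05 s, during which the arm holds its last target.

## Working session

There is one attempt and no reset: what is moved stays moved. The work goes in short steps, Python scripts to look and compute and a shell command to move; the robot and the scene stay as the last step left them, time stands still between calls to the robot, and variables do not carry over. Pictures are saved under pics/ and viewed, and the job is handed in when it is done.

```bash
mkdir -p pics; python3 - <<'E'
from station import ctrl
import cv2
o=ctrl.get_obs()
for k in o: print(k,o[k])
for n in("side","top","wrist"):
    c=ctrl.camera(n); cv2.imwrite(f"pics/{n}0.png",c["pixels"]); print(n,c["fx"],c["fy"],c["cx"],c["cy"],c["k1"]); print(c["world_from_camera"])
E
```

```text
time_s 0.0
qpos [-1.34961706e+00  3.00466326e-01  1.52159749e+00 -1.39261106e-06
  1.32067409e+00 -6.65527890e-02]
joint_vel [ 0.00135003  0.00083155  0.00188857 -0.00179066 -0.00118669  0.0008202 ]
tau [-2.24997391e-03 -5.31799006e+01 -3.52740097e+01  7.07732281e-02
  2.44574749e-02 -6.55601048e-05]
ee_pos [ 0.15606649 -0.52723442  0.30208194]
eef_rot [-3.14044985e+00 -7.48176676e-05  2.87732357e-01]
force [-0.85723445 -0.25323844 -0.08968423]
moment [-0.04485329  0.03831826  0.01366407]
grip_width 0.09360219501155306
side 524.1571138063318 524.1571138063318 323.57368918462254 242.61063934945278 -0.04194489658644155
[[ 0.96463     0.17404184 -0.19798585  0.26769472]
 [-0.26284205  0.577831   -0.77267418 -1.03875685]
 [-0.02007528  0.79738371  0.60313863  0.94309079]
 [ 0.          0.          0.          1.        ]]
top 494.3930138318156 494.3930138318156 333.4164669383209 239.71129161194838 0.022787727405760558
[[-0.02048044  0.99846796 -0.05140313  0.4560508 ]
 [-0.99978668 -0.02031589  0.00372162 -0.01650034]
 [ 0.00267162  0.05146838  0.99867105  1.33134231]
 [ 0.          0.          0.          1.        ]]
wrist 410.07114222743917 410.07114222743917 321.89340325996557 241.96296904548694 -0.08308162006572564
[[ 0.28322888  0.92086108  0.26794826  0.23514937]
 [-0.95905135  0.27235247  0.0777473  -0.50600746]
 [-0.00138191 -0.27899643  0.96029115  0.38482357]
 [ 0.          0.          0.          1.        ]]
```

View pics/side0.png

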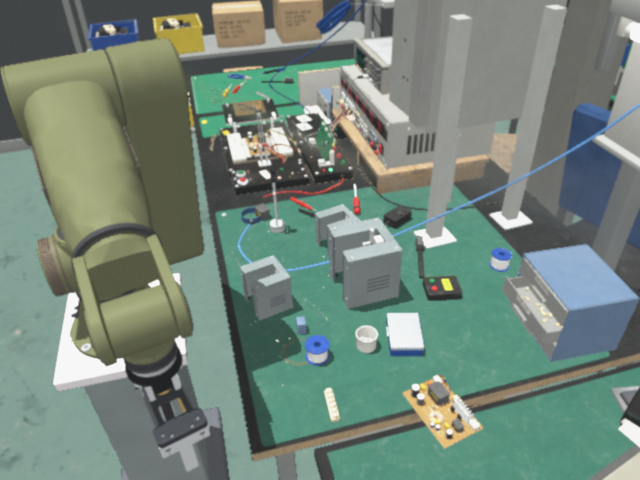

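View pics/top0.png

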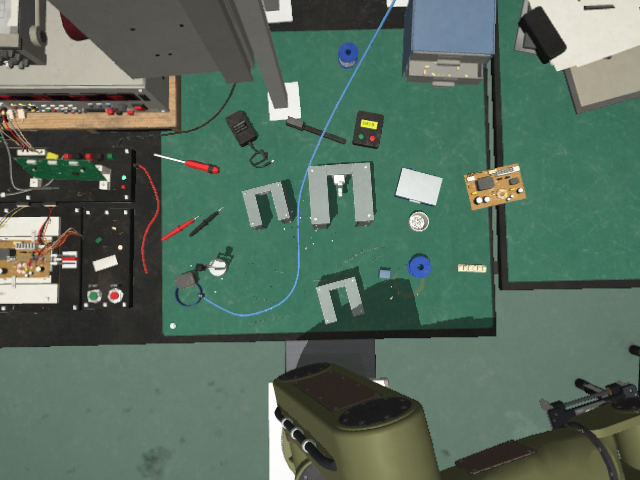

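View pics/wrist0.png

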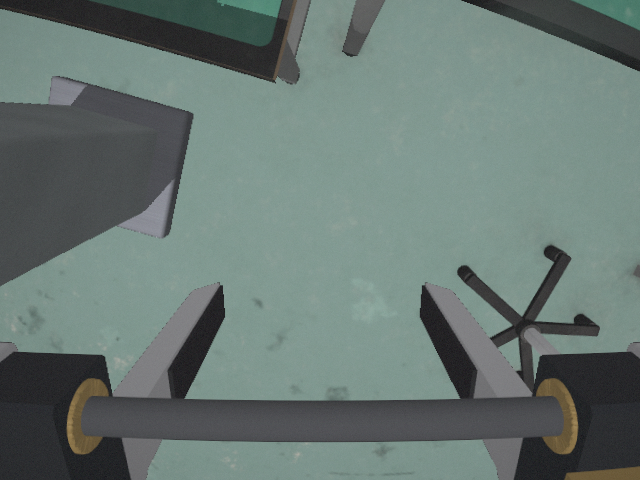

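Cabinet candidates in the top view are (267,204), (340,195) and (340,299). The middle one at (340,195) is the largest and has the hook. The weight candidate is at (217,265) in top and (277,215) in side. I'll enlarge both.

```bash
python3 - <<'E'
import cv2,numpy as np
t=cv2.imread("pics/top0.png"); s=cv2.imread("pics/side0.png")
z=lambda im,x0,y0,x1,y1,f: cv2.resize(im[y0:y1,x0:x1],None,fx=f,fy=f,interpolation=cv2.INTER_CUBIC)
cv2.imwrite("pics/c1.png",z(t,290,150,390,250,6)); cv2.imwrite("pics/c2.png",z(t,165,240,245,310,8)); cv2.imwrite("pics/c3.png",z(s,230,170,330,240,8));cv2.imwrite("pics/c4.png",z(s,310,200,420,310,5))
E
```

```text
(no output)
```

View pics/c1.png

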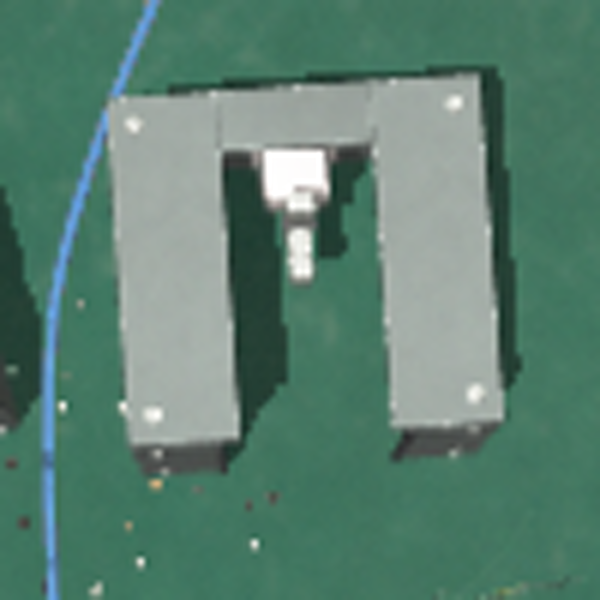

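View pics/c2.png

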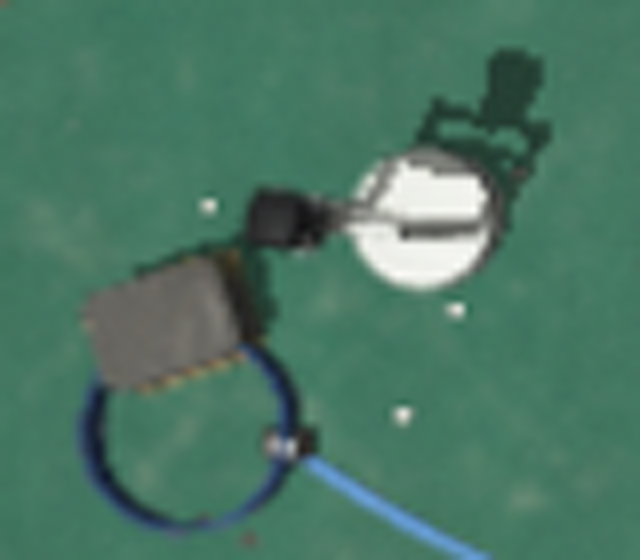

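View pics/c3.png

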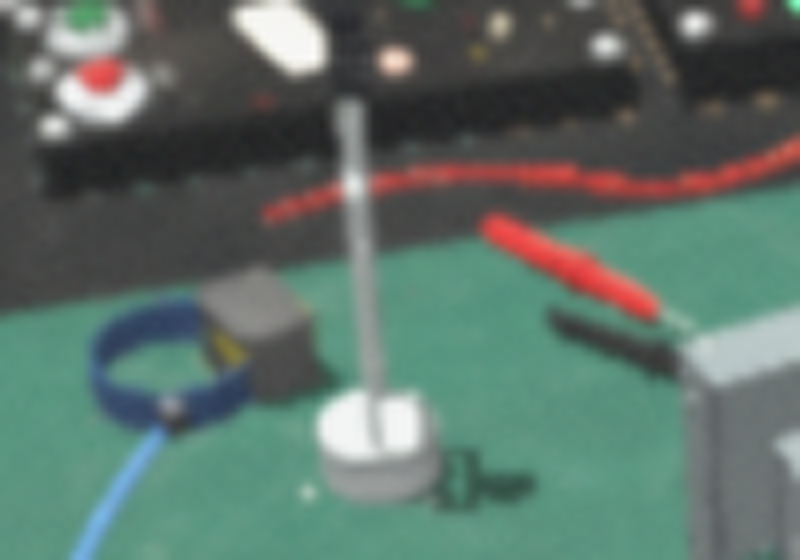

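View pics/c4.png

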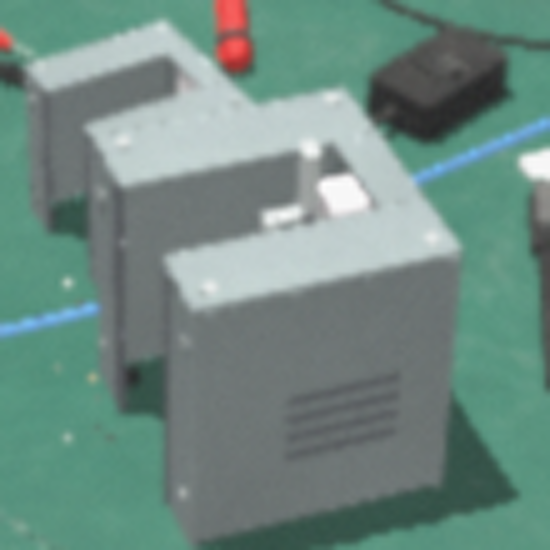

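```bash
cat > h.py <<'E'
import numpy as np,cv2
from station import ctrl
def ray(c,u,v):
    K=np.array([[c["fx"],0,c["cx"]],[0,c["fy"],c["cy"]],[0,0,1]]);
    # forward: d=s*(1+k1 r^2)
    s=cv2.undistortPoints(np.array([[[u,v]]],float),K,np.array([c["k1"],0,0,0.]),None,None)[0,0] if 0 else None
    d=np.array([(u-c["cx"])/c["fx"],(v-c["cy"])/c["fy"]]); s=d.copy()
    for _ in range(30): s=d/(1+c["k1"]*(s@s))
    T=np.array(c["world_from_camera"]); r=T[:3,:3]@np.array([s[0],-s[1],-1]); return T[:3,3],r/np.linalg.norm(r)
def onz(c,u,v,z):
    o,r=ray(c,u,v); return o+r*(z-o[2])/r[2]
def tri(c1,p1,c2,p2):
    o1,r1=ray(c1,*p1);o2,r2=ray(c2,*p2)
    A=np.stack([r1,-r2],1);t=np.linalg.lstsq(A,o2-o1,rcond=None)[0]
    a=o1+r1*t[0];b=o2+r2*t[1];return (a+b)/2,np.linalg.norm(a-b)
def proj(c,p):
    T=np.array(c["world_from_camera"]);q=T[:3,:3].T@(np.array(p)-T[:3,3]);s=np.array([q[0],-q[1]])/-q[2]
    s=s*(1+c["k1"]*(s@s));return s[0]*c["fx"]+c["cx"],s[1]*c["fy"]+c["cy"]
E
python3 - <<'E'
from h import *
import pickle
t=ctrl.camera("top");s=ctrl.camera("side");pickle.dump((t,s),open("cams.pkl","wb"))
f=lambda x,y,k,ox,oy:((x+.5)/k-.5+ox,(y+.5)/k-.5+oy)
P=[onz(t,*f(x,y,6,290,150),.159) for x,y in((108,98),(478,73),(503,422),(130,443))]
for p in P:print(p)
for a,b in((0,1),(1,2),(2,3),(3,0)):print(np.linalg.norm(P[a]-P[b]))
print("c",np.mean(P,0), np.degrees(np.arctan2(*(P[0]-P[3])[[1,0]])),np.degrees(np.arctan2(*(P[1]-P[2])[[1,0]])),np.degrees(np.arctan2(*(P[0]-P[1])[[1,0]]))-90)
print("disc",onz(t,*f(425,217,8,165,240),.024),onz(s,*f(378,425,8,230,170),.024))
print("handle",onz(t,*f(272,217,8,165,240),.206),onz(t,*f(280,217,8,165,240),.188))
sm=s["pixels"]; cv2.imwrite("pics/c5.png",cv2.resize(sm[140:250,240:320],None,fx=7,fy=7,interpolation=cv2.INTER_CUBIC))
E
```

```text
[0.69429931 0.03727003 0.159     ]
[ 0.7013953  -0.11041611  0.159     ]
[ 0.56160911 -0.11699277  0.159     ]
[0.55625757 0.03103772 0.159     ]
0.1478565083824191
0.1399408091822902
0.14812719557837775
0.13818234925810707
c [ 0.62839032 -0.03977528  0.159     ] 2.5850315619724444 2.6936660573875018 2.750819618651647
disc [0.45837521 0.28500833 0.024     ] [0.45844638 0.27801546 0.024     ]
handle [0.45896417 0.2862424  0.206     ] [0.45896222 0.28879112 0.188     ]
```

View pics/c5.png

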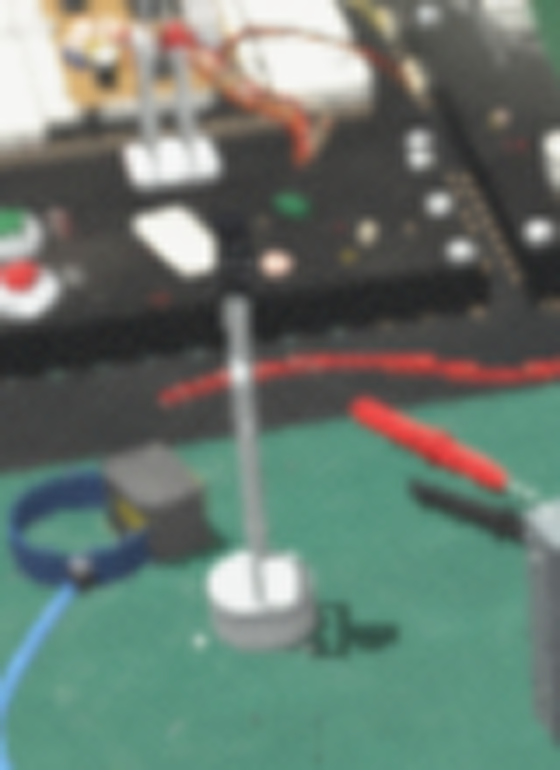

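Weight at about (0.458, 0.286), handle up and bail plane close to world y. Cabinet centre is at (0.628, -0.040), yaw about 2.7°, and its size checks out (139 x 148 mm). Next I move toward the weight.

```bash
python3 -m pendant '[{"tx":0.5,"ty":-0.25,"tz":-0.4,"grip":-1},{"tx":0.9,"ty":-0.45,"tz":-0.4},{"tx":0.9,"ty":-0.45,"tz":-0.4},{"tx":0.9,"ty":-0.45,"tz":-0.4},{"tx":0.9,"ty":-0.45},{"tx":0.9,"ty":-0.45},{"tx":0.9,"ty":-0.45},{"tx":0.9,"ty":-0.45}]' 30; python3 -m pendant '[{"rz":-1},{"rz":-1,"tx":0.3,"ty":-0.7},{"rz":-1,"tx":0.4,"ty":-0.8},{"rz":-1,"tx":0.4,"ty":-0.8},{"rz":-1,"tx":0.45,"ty":-0.7},{"rz":-1,"tx":0.5,"ty":-0.7},{"rz":-1,"tx":0.6,"ty":-0.7},{"rz":-1,"tx":0.6,"ty":-0.6}]'
```

```text
$[0]: bad value
$[0]: bad value
```

```bash
python3 -m pendant '[{"rx":0,"ry":0,"rz":0,"tx":0.5,"ty":-0.25,"tz":-0.4,"grip":-1}]' 30; python3 -m pendant '[{"tx":0.5,"ty":-0.25,"tz":-0.4,"grip":-1}]'
```

```text
time_s: 0.33
ee_pos: [0.1708, -0.5126, 0.3156]
eef_rot: [-3.136, 0.0, 0.285]
force: [0.1, 1.0, -1.4]
grip_width: 0.0938$[0]: bad value
```

```bash
python3 -m pendant '[{"rx":0,"ry":0,"rz":0,"tx":0.9,"ty":-0.45,"tz":-0.4,"grip":-1},{"rx":0,"ry":0,"rz":0,"tx":0.9,"ty":-0.45,"tz":-0.4,"grip":-1},{"rx":0,"ry":0,"rz":0,"tx":0.9,"ty":-0.45,"tz":-0.4,"grip":-1},{"rx":0,"ry":0,"rz":0,"tx":0.9,"ty":-0.45,"tz":0,"grip":-1},{"rx":0,"ry":0,"rz":0,"tx":0.9,"ty":-0.45,"tz":0,"grip":-1},{"rx":0,"ry":0,"rz":0,"tx":0.9,"ty":-0.45,"tz":0,"grip":-1},{"rx":0,"ry":0,"rz":0,"tx":0.9,"ty":-0.45,"tz":0,"grip":-1},{"rx":0,"ry":0,"rz":0,"tx":0.9,"ty":-0.45,"tz":0,"grip":-1}]'; python3 -m pendant '[{"rx":0,"ry":0,"rz":-1,"tx":0.3,"ty":-0.7,"tz":0,"grip":-1},{"rx":0,"ry":0,"rz":-1,"tx":0.3,"ty":-0.8,"tz":0,"grip":-1},{"rx":0,"ry":0,"rz":-1,"tx":0.4,"ty":-0.8,"tz":0,"grip":-1},{"rx":0,"ry":0,"rz":-1,"tx":0.4,"ty":-0.8,"tz":0,"grip":-1},{"rx":0,"ry":0,"rz":-1,"tx":0.5,"ty":-0.7,"tz":0,"grip":-1},{"rx":0,"ry":0,"rz":-1,"tx":0.5,"ty":-0.7,"tz":0,"grip":-1},{"rx":0,"ry":0,"rz":-1,"tx":0.6,"ty":-0.6,"tz":0,"grip":-1},{"rx":0,"ry":0,"rz":-1,"tx":0.6,"ty":-0.6,"tz":0,"grip":-1}]'
```

```text
time_s: 1.0
ee_pos: [0.4102, -0.2886, 0.368]
eef_rot: [-3.139, -0.001, 0.277]
force: [0.6, 0.6, -0.5]
grip_width: 0.0942
time_s: 1.67
ee_pos: [0.4204, -0.0028, 0.3675]
eef_rot: [-3.139, -0.003, 0.86]
force: [1.1, -0.3, -0.2]
grip_width: 0.0937
```

```bash
python3 -m pendant '[{"rx":0,"ry":0,"rz":-1,"tx":0.6,"ty":-0.5,"tz":0,"grip":-1},{"rx":0,"ry":0,"rz":-1,"tx":0.7,"ty":-0.4,"tz":0,"grip":-1},{"rx":0,"ry":0,"rz":-1,"tx":0.7,"ty":-0.3,"tz":0,"grip":-1},{"rx":0,"ry":0,"rz":-1,"tx":0.7,"ty":-0.2,"tz":0,"grip":-1},{"rx":0,"ry":0,"rz":-1,"tx":0.7,"ty":-0.1,"tz":0,"grip":-1},{"rx":0,"ry":0,"rz":-1,"tx":0.7,"ty":0,"tz":0,"grip":-1},{"rx":0,"ry":0,"rz":-1,"tx":0.7,"ty":0,"tz":0,"grip":-1},{"rx":0,"ry":0,"rz":-1,"tx":0.4,"ty":0,"tz":0,"grip":-1}]'; python3 -m pendant '[{"rx":0,"ry":0,"rz":-1,"tx":0.2,"ty":0,"tz":0,"grip":-1},{"rx":0,"ry":0,"rz":-1,"tx":0,"ty":0,"tz":0,"grip":-1},{"rx":0,"ry":0,"rz":0,"tx":0,"ty":0,"tz":0,"grip":-1}]'
python3 - <<'E'
from h import *
c=ctrl.camera("wrist");cv2.imwrite("pics/w1.png",c["pixels"])
E
```

```text
time_s: 2.33
ee_pos: [0.461, 0.2302, 0.3693]
eef_rot: [3.14, -0.005, 1.452]
force: [0.2, 0.1, -0.1]
grip_width: 0.0938
time_s: 2.58
ee_pos: [0.4619, 0.2424, 0.3681]
eef_rot: [3.141, -0.004, 1.606]
force: [0.0, 0.1, 0.1]
grip_width: 0.0938
```

View pics/w1.png

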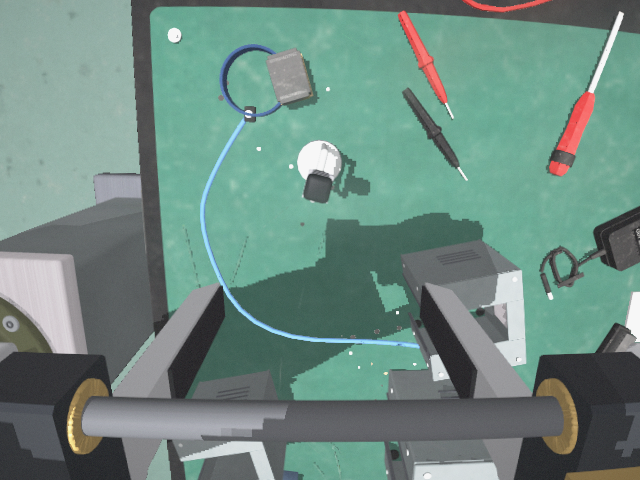

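```bash
python3 - <<'E'
from h import *
import pickle
c=ctrl.camera("wrist");pickle.dump(c,open("w1.pkl","wb"));cv2.imwrite("pics/w1c.png",cv2.resize(c["pixels"][130:215,280:380],None,fx=8,fy=7*8/7,interpolation=cv2.INTER_CUBIC)[:600])
E
```

```text
(no output)
```

View pics/w1c.png

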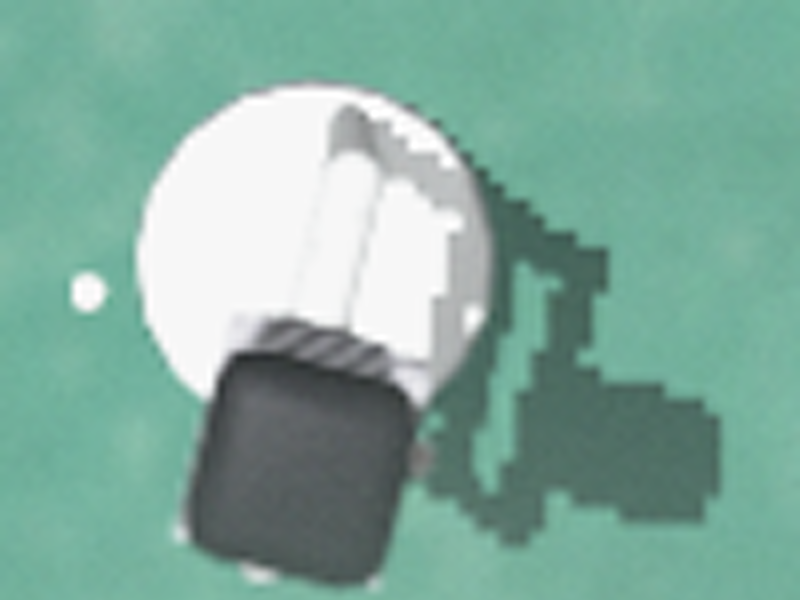

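```bash
python3 - <<'E'
from h import *
import pickle
c=pickle.load(open("w1.pkl","rb"))
f=lambda x,y:((x+.5)/8-.5+280,(y+.5)/8-.5+130)
P=[onz(c,*f(x,y),.206) for x,y in((232,350),(415,393),(375,585),(190,540))]
for i in range(4):
    d=P[(i+1)%4]-P[i];print(P[i],np.linalg.norm(d),np.degrees(np.arctan2(d[1],d[0])))
print(np.mean(P,0),onz(c,*f(315,258),.024), onz(c,*f(350,150),.024))
print(ctrl.get_obs()["ee_pos"],ctrl.get_obs()["eef_rot"])
E
```

```text
[0.45330991 0.29368217 0.206     ] 0.01398891287113184 -11.472318249244418
[0.46701933 0.29089986 0.206     ] 0.014814855597113622 -99.71049274157966
[0.46452051 0.27629726 0.206     ] 0.01438085019682085 167.8818207246901
[0.45046012 0.27931621 0.206     ] 0.014645890672700708 78.77984008271953
[0.45882747 0.28504888 0.206     ] [0.45845433 0.28521817 0.024     ] [0.46252714 0.29901711 0.024     ]
[0.46196711 0.24179962 0.36823172] [ 3.14091769 -0.00430376  1.59966761]
```

```bash
python3 -m pendant '[{"rx":0,"ry":0,"rz":1,"tx":0,"ty":0,"tz":0,"grip":-1},{"rx":0,"ry":0,"rz":1,"tx":0,"ty":0,"tz":0,"grip":-1},{"rx":0,"ry":0,"rz":1,"tx":0,"ty":0,"tz":0,"grip":-1},{"rx":0,"ry":0,"rz":0.1,"tx":0.5,"ty":-0.15,"tz":0,"grip":-1},{"rx":0,"ry":0,"rz":0,"tx":0.45,"ty":-0.12,"tz":0,"grip":-1},{"rx":0,"ry":0,"rz":0,"tx":0,"ty":0,"tz":0,"grip":-1}]'
python3 - <<'E'
from h import *
o=ctrl.get_obs();p=o["ee_pos"];psi=o["eef_rot"][2];d=np.array([.4587-p[0],.285-p[1]])
print(p,o["eef_rot"],psi-1.378,"tx",(d@[np.cos(psi),np.sin(psi)])/.04,"ty",(d@[np.sin(psi),-np.cos(psi)])/.04,"tz",(p[2]-.266)/.04)
c=ctrl.camera("wrist");cv2.imwrite("pics/w2.png",c["pixels"])
E
```

```text
time_s: 3.18
ee_pos: [0.4593, 0.279, 0.3693]
eef_rot: [3.141, -0.005, 1.35]
force: [0.2, 0.0, -0.4]
grip_width: 0.094
[0.45929429 0.27902652 0.36934252] [ 3.14073609 -0.00492756  1.3500985 ] -0.027901504951081346 tx 0.14246241873113283 ty -0.047188273790417984 tz 2.5835630790956507
```

View pics/w2.png

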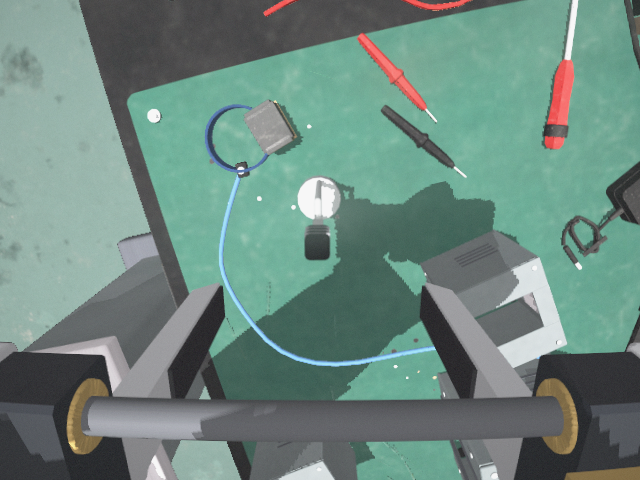

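```bash
python3 -m pendant '[{"rx":0,"ry":0,"rz":-0.2,"tx":0.14,"ty":-0.05,"tz":0.4,"grip":-1},{"rx":0,"ry":0,"rz":0,"tx":0.03,"ty":0,"tz":0.6,"grip":-1},{"rx":0,"ry":0,"rz":0,"tx":0,"ty":0,"tz":0.6,"grip":-1},{"rx":0,"ry":0,"rz":0,"tx":0,"ty":0,"tz":0.5,"grip":-1},{"rx":0,"ry":0,"rz":0,"tx":0,"ty":0,"tz":0.3,"grip":-1},{"rx":0,"ry":0,"rz":0,"tx":0,"ty":0,"tz":0.1,"grip":-1},{"rx":0,"ry":0,"rz":0,"tx":0,"ty":0,"tz":0,"grip":-1}]'
python3 - <<'E'
from h import *
o=ctrl.get_obs();p=o["ee_pos"];psi=o["eef_rot"][2];d=np.array([.4587-p[0],.285-p[1]])
print(p,o["eef_rot"],psi-1.378,"tx",(d@[np.cos(psi),np.sin(psi)])/.04,"ty",(d@[np.sin(psi),-np.cos(psi)])/.04,"tz",(p[2]-.266)/.04)
c=ctrl.camera("wrist");cv2.imwrite("pics/w3.png",c["pixels"])
E
```

```text
time_s: 3.82
ee_pos: [0.4602, 0.2799, 0.2674]
eef_rot: [3.137, -0.006, 1.352]
force: [0.0, 0.9, 0.3]
grip_width: 0.0937
[0.46015831 0.27988022 0.26736918] [ 3.13701643 -0.00610737  1.35223903] -0.025760974403125525 tx 0.1170447503347205 ty -0.06334240393013305 tz 0.03422944265192851
```

View pics/w3.png

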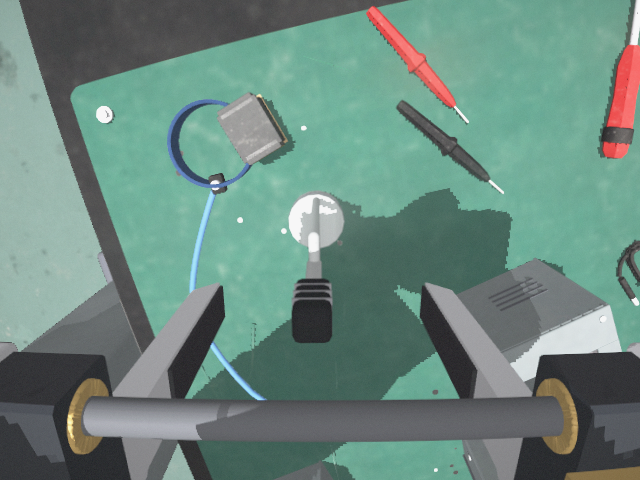

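```bash
python3 -m pendant '[{"rx":0,"ry":0,"rz":-0.2,"tx":0.14,"ty":-0.08,"tz":0,"grip":-1},{"rx":0,"ry":0,"rz":0,"tx":0,"ty":0,"tz":0,"grip":-1}]'; python3 -m pendant '[{"rx":0,"ry":0,"rz":0,"tx":0.05,"ty":0,"tz":0.03,"grip":0},{"rx":0,"ry":0,"rz":0,"tx":0,"ty":0,"tz":0,"grip":0.4},{"rx":0,"ry":0,"rz":0,"tx":0,"ty":0,"tz":0,"grip":0.5}]' 30
```

```text
time_s: 4.03
ee_pos: [0.4588, 0.286, 0.2699]
eef_rot: [3.135, -0.008, 1.366]
force: [-0.2, 0.6, -0.1]
grip_width: 0.0941
time_s: 4.28
ee_pos: [0.4595, 0.2888, 0.2707]
eef_rot: [3.132, -0.01, 1.367]
force: [0.6, -0.6, -0.2]
grip_width: 0.0777
```

```bash
cat >> h.py <<'E'
from scipy.spatial.transform import Rotation as Ro
def to(x,y,z,yaw):
    o=ctrl.get_obs();p=o["ee_pos"];R=Ro.from_euler("xyz",o["eef_rot"]);Rd=Ro.from_euler("xyz",[np.pi,0,yaw])
    d=R.inv().apply(np.array([x,y,z])-p)/.04; w=np.degrees((R.inv()*Rd).as_rotvec())/4
    print("t",o["time_s"],"p",np.round(p,4),"rot",np.round(o["eef_rot"],3),"F",np.round(o["force"],2),"M",np.round(o["moment"],2),"w",round(o["grip_width"],4))
    print("txyz",np.round(d,3),"rxyz",np.round(w,3))
E
python3 - <<'E'
from h import *
to(.4587,.285,.266,1.375)
to(.4587,.285,.266,1.375)
E
```

```text
t 4.2833 p [0.4595 0.2888 0.2707] rot [ 3.132 -0.01   1.367] F [ 0.55 -0.63 -0.17] M [-0.1  -0.09 -0.04] w 0.0777
txyz [-0.098 -0.003  0.116] rxyz [ 0.14  -0.145 -0.122]
t 4.2833 p [0.4595 0.2888 0.2707] rot [ 3.132 -0.01   1.367] F [ 0.55 -0.63 -0.17] M [-0.1  -0.09 -0.04] w 0.0777
txyz [-0.098 -0.003  0.116] rxyz [ 0.14  -0.145 -0.122]
```

```bash
python3 -m pendant '[{"rx":0.14,"ry":-0.15,"rz":-0.12,"tx":-0.1,"ty":0,"tz":0.12,"grip":0.3}]'; python3 -c "
from h import *
to(.4587,.285,.266,1.375)"; python3 -m pendant '[{"rx":0,"ry":0,"rz":0,"tx":0,"ty":0,"tz":0,"grip":0.3},{"rx":0,"ry":0,"rz":0,"tx":0,"ty":0,"tz":0,"grip":0.3}]'; python3 -c "
from h import *
to(.4587,.285,.266,1.375)"
```

```text
time_s: 4.37
ee_pos: [0.459, 0.2853, 0.2667]
eef_rot: [3.14, -0.001, 1.375]
force: [0.1, 0.5, 0.2]
grip_width: 0.071
t 4.3667 p [0.459  0.2853 0.2667] rot [ 3.140e+00 -1.000e-03  1.375e+00] F [0.13 0.48 0.24] M [-0.06 -0.07 -0.01] w 0.071
txyz [-0.008 -0.005  0.019] rxyz [ 0.02  -0.012  0.005]
time_s: 4.53
ee_pos: [0.4587, 0.2846, 0.2658]
eef_rot: [-3.141, 0.001, 1.376]
force: [0.3, 0.7, -0.3]
grip_width: 0.0572
t 4.5333 p [0.4587 0.2846 0.2658] rot [-3.141e+00  1.000e-03  1.376e+00] F [ 0.3   0.68 -0.26] M [-0.01 -0.11 -0.04] w 0.0572
txyz [ 0.009 -0.003 -0.004] rxyz [-0.006  0.015  0.015]
```

```bash
python3 -m pendant '[{"rx":0,"ry":0,"rz":0,"tx":0,"ty":0,"tz":0,"grip":0.5},{"rx":0,"ry":0,"rz":0,"tx":0,"ty":0,"tz":0,"grip":0.6},{"rx":0,"ry":0,"rz":0,"tx":0,"ty":0,"tz":0,"grip":0.7},{"rx":0,"ry":0,"rz":0,"tx":0,"ty":0,"tz":0,"grip":1},{"rx":0,"ry":0,"rz":0,"tx":0,"ty":0,"tz":0,"grip":1},{"rx":0,"ry":0,"rz":0,"tx":0,"ty":0,"tz":0,"grip":1}]' 20;  python3 -c "
from h import *
to(.4587,.285,.266,1.375)"
```

```text
time_s: 5.03
ee_pos: [0.4588, 0.2845, 0.2657]
eef_rot: [-3.141, 0.001, 1.376]
force: [-0.0, -0.2, 0.8]
grip_width: 0.0174
t 5.0333 p [0.4588 0.2845 0.2657] rot [-3.141e+00  1.000e-03  1.376e+00] F [-0.02 -0.22  0.75] M [-0.01 -0.04  0.05] w 0.0174
txyz [ 0.013 -0.005 -0.008] rxyz [-0.011  0.018  0.01 ]
```

```bash
python3 -m pendant '[{"rx":0,"ry":0,"rz":0,"tx":0,"ty":0,"tz":0,"grip":1},{"rx":0,"ry":0,"rz":0,"tx":0,"ty":0,"tz":0,"grip":1},{"rx":0,"ry":0,"rz":0,"tx":0,"ty":0,"tz":0,"grip":1}]' 60;  python3 -c "
from h import *
to(.4587,.285,.266,1.375)"
python3 -m pendant '[{"rx":0,"ry":0,"rz":0,"tx":0,"ty":0,"tz":-0.1,"grip":1},{"rx":0,"ry":0,"rz":0,"tx":0,"ty":0,"tz":-0.5,"grip":1},{"rx":0,"ry":0,"rz":0,"tx":0,"ty":0,"tz":-0.8,"grip":1},{"rx":0,"ry":0,"rz":0,"tx":0,"ty":0,"tz":-0.8,"grip":1},{"rx":0,"ry":0,"rz":0,"tx":0,"ty":0,"tz":-0.3,"grip":1},{"rx":0,"ry":0,"rz":0,"tx":0,"ty":0,"tz":0,"grip":1},{"rx":0,"ry":0,"rz":0,"tx":0,"ty":0,"tz":0,"grip":1}]' 60;  python3 -c "
from h import *
to(.4587,.285,.266,1.375)
c=ctrl.camera('wrist');cv2.imwrite('pics/w4.png',c['pixels'])"
```

```text
time_s: 5.28
ee_pos: [0.4587, 0.2845, 0.2656]
eef_rot: [-3.141, 0.001, 1.376]
force: [0.2, -0.2, 0.0]
grip_width: 0.0156
t 5.2833 p [0.4587 0.2845 0.2656] rot [-3.141e+00  1.000e-03  1.376e+00] F [ 0.19 -0.2   0.04] M [-0.06 -0.07  0.04] w 0.0156
txyz [ 0.012 -0.002 -0.01 ] rxyz [-0.015  0.019  0.011]
time_s: 5.87
ee_pos: [0.4581, 0.2841, 0.3684]
eef_rot: [-3.136, 0.005, 1.376]
force: [0.6, -0.6, -3.9]
grip_width: 0.0158
t 5.8667 p [0.4581 0.2841 0.3684] rot [-3.136  0.005  1.376] F [ 0.62 -0.57 -3.88] M [ 0.02 -0.13 -0.  ] w 0.0158
txyz [0.038 0.024 2.561] rxyz [-0.075  0.073  0.009]
```

View pics/w4.png

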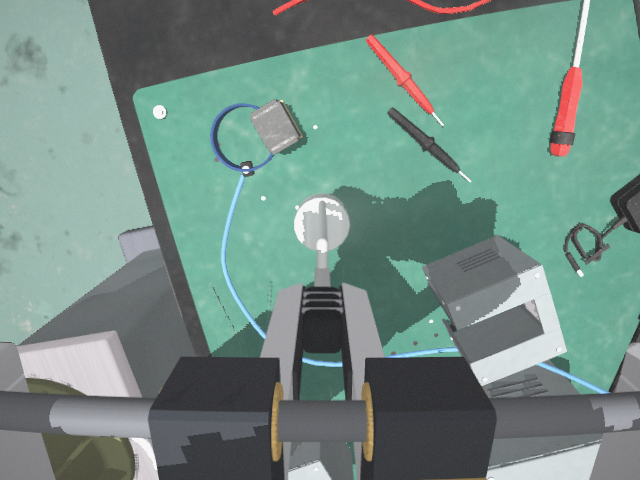

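```bash
python3 - <<'E'
from h import *
import pickle
t,s=pickle.load(open("cams.pkl","rb"))
cv2.imwrite("pics/d1.png",cv2.resize(t["pixels"][170:210,320:360],None,fx=14,fy=14,interpolation=cv2.INTER_CUBIC))
cv2.imwrite("pics/d2.png",cv2.resize(s["pixels"][220:260,350:395],None,fx=14,fy=14,interpolation=cv2.INTER_CUBIC))
E
```

```text
(no output)
```

View pics/d1.png

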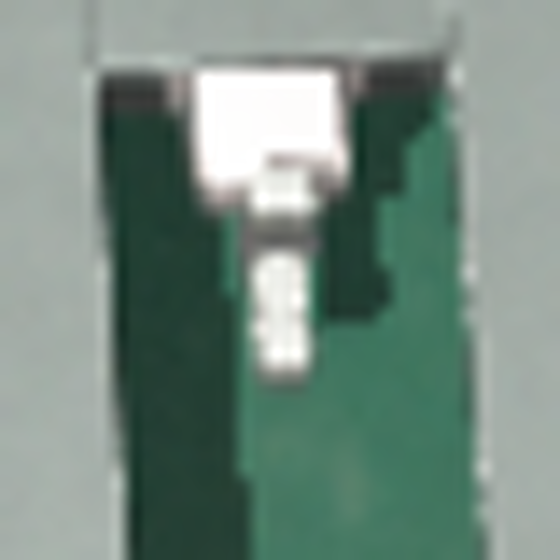

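View pics/d2.png

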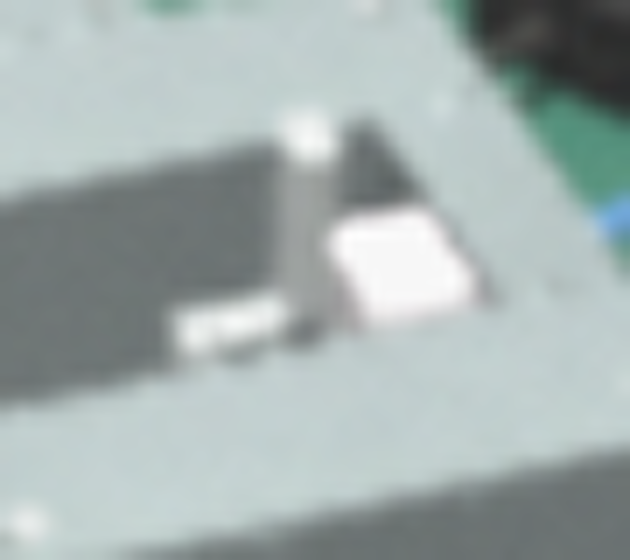

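```bash
python3 - <<'E'
from h import *
import pickle
t,s=pickle.load(open("cams.pkl","rb"))
f=lambda x,y,ox,oy:((x+.5)/14-.5+ox,(y+.5)/14-.5+oy)
C=np.array([.6284,-.0398]);a=np.radians(2.67);Rm=np.array([[np.cos(a),np.sin(a)],[-np.sin(a),np.cos(a)]])
for n,p,q in(("shanktop",(285,190),(308,135)),("shanktop front",(286,215),(298,142)),("tipfront",(285,375),(173,333)),("gateback",(278,250),(285,308))):
    X,e=tri(t,f(*p,320,170),s,f(*q,350,220));print(n,np.round(X,4),round(e,4),"cab",np.round(Rm@(X[:2]-C),4))
# side-camera consistency: cabinet corner roof front-right etc
print("front-right roof corner side",proj(s,(.5616,-.117,.159)),proj(s,(.6943,.0373,.159)),proj(s,(.5563,.031,.159)))
E
```

```text
shanktop [ 0.6484 -0.0388  0.1774] 0.0002 cab [0.0201 0.0001]
shanktop front [ 0.6454 -0.0391  0.1766] 0.0023 cab [ 0.017  -0.0001]
tipfront [ 0.6233 -0.039   0.1386] 0.0015 cab [-0.0051  0.001 ]
gateback [ 0.645  -0.0382  0.139 ] 0.0014 cab [0.0166 0.0008]
front-right roof corner side (np.float64(347.589527254293), np.float64(260.08257259734717)) (np.float64(378.0504439089632), np.float64(215.9030216692739)) (np.float64(328.5811918127568), np.float64(225.94087889978667))
```

```bash
python3 - <<'E'
from h import *
import pickle
t,s=pickle.load(open("cams.pkl","rb"))
for u,v in((317,287),(356,276),(363,315),(327,322),(244,190),(290,182),(295,222),(252,227)): print(u,v,np.round(onz(t,u,v,.1),3),np.round(onz(t,u,v,.13)[:2],3))
# side view roof corner at (251,263)?,(290,268) far-back (274,258)
for p,q in(((356,276),(286,259)),((363,315),(293,284)),((317,287),(242,264))):print(tri(t,p,s,q))
to(.5,-.0389-.006,.46,np.pi/2+np.radians(2.67))
E
```

```text
317 287 [0.403 0.022 0.1  ] [0.404 0.021]
356 276 [ 0.428 -0.075  0.1  ] [ 0.429 -0.074]
363 315 [ 0.332 -0.09   0.1  ] [ 0.335 -0.089]
327 322 [ 0.316 -0.001  0.1  ] [ 0.32  -0.001]
244 190 [0.649 0.2   0.1  ] [0.644 0.195]
290 182 [0.666 0.085 0.1  ] [0.661 0.082]
295 222 [0.566 0.074 0.1  ] [0.563 0.072]
252 227 [0.555 0.181 0.1  ] [0.553 0.176]
(array([ 0.42570146, -0.07188085,  0.15917617]), np.float64(0.0074590380421256175))
(array([ 0.38051184, -0.10082099,  0.11745623]), np.float64(0.09685706998984968))
(array([0.36234933, 0.02604448, 0.08584315]), np.float64(0.07992912151997143))
t 5.9167 p [0.4581 0.2841 0.3681] rot [-3.136  0.005  1.376] F [ 0.4 -1.  -2.5] M [-0.04 -0.06 -0.01] w 0.0154
txyz [-7.879  2.61  -2.269] rxyz [-0.089  0.068 -3.462]
```

```bash
python3 -m pendant '[{"rx":-0.08,"ry":0.07,"rz":-0.5,"tx":-0.2,"ty":0,"tz":0,"grip":1},{"rx":0,"ry":0,"rz":-0.8,"tx":-0.5,"ty":0.15,"tz":0,"grip":1},{"rx":0,"ry":0,"rz":-0.8,"tx":-0.8,"ty":0.2,"tz":0,"grip":1},{"rx":0,"ry":0,"rz":-0.7,"tx":-0.9,"ty":0.1,"tz":0,"grip":1},{"rx":0,"ry":0,"rz":-0.6,"tx":-0.9,"ty":0.1,"tz":0,"grip":1},{"rx":0,"ry":0,"rz":0,"tx":-0.9,"ty":0.1,"tz":0,"grip":1},{"rx":0,"ry":0,"rz":0,"tx":-0.9,"ty":0,"tz":0,"grip":1},{"rx":0,"ry":0,"rz":0,"tx":-0.7,"ty":0,"tz":0,"grip":1}]';python3 -c "
from h import *
to(.49,-.0452,.3266,1.6174)"
```

```text
time_s: 6.58
ee_pos: [0.4779, 0.0462, 0.3559]
eef_rot: [-3.124, 0.003, 1.634]
force: [0.6, -0.1, -2.8]
grip_width: 0.0156
t 6.5833 p [0.4779 0.0462 0.3559] rot [-3.124e+00  3.000e-03  1.634e+00] F [ 0.61 -0.07 -2.81] M [-0.   -0.14 -0.01] w 0.0156
txyz [-2.297  0.17   0.735] rxyz [-0.248  0.042  0.243]
```

```bash
python3 -m pendant '[{"rx":-0.2,"ry":0.04,"rz":0.2,"tx":-0.7,"ty":0.05,"tz":0.1,"grip":1},{"rx":0,"ry":0,"rz":0,"tx":-0.6,"ty":0.05,"tz":0.2,"grip":1},{"rx":0,"ry":0,"rz":0,"tx":-0.4,"ty":0.05,"tz":0.2,"grip":1},{"rx":0,"ry":0,"rz":0,"tx":-0.2,"ty":0,"tz":0.1,"grip":1},{"rx":0,"ry":0,"rz":0,"tx":-0.1,"ty":0,"tz":0,"grip":1},{"rx":0,"ry":0,"rz":0,"tx":0,"ty":0,"tz":0,"grip":1}]';python3 -c "
from h import *
to(.49,-.0458,.3266,1.6174)"
```

```text
time_s: 7.08
ee_pos: [0.486, -0.0422, 0.3236]
eef_rot: [-3.128, -0.001, 1.614]
force: [-0.4, -0.6, -1.7]
grip_width: 0.0155
t 7.0833 p [ 0.486  -0.0422  0.3236] rot [-3.128e+00 -1.000e-03  1.614e+00] F [-0.44 -0.63 -1.67] M [-0.06 -0.12  0.01] w 0.0155
txyz [-0.095  0.094 -0.078] rxyz [-0.199 -0.017 -0.056]
```

```bash
python3 -m pendant '[{"rx":-0.2,"ry":0,"rz":-0.06,"tx":-0.1,"ty":0.1,"tz":-0.08,"grip":1},{"rx":0,"ry":0,"rz":0,"tx":0,"ty":0,"tz":0,"grip":1}]';python3 - <<'E'
from h import *
to(.49,-.0458,.3266,1.6174)
c=ctrl.camera("side");cv2.imwrite("pics/s5.png",cv2.resize(c["pixels"][130:330,200:440],None,fx=3,fy=3,interpolation=cv2.INTER_CUBIC))
c=ctrl.camera("wrist");cv2.imwrite("pics/w5.png",c["pixels"])
E
```

```text
time_s: 7.25
ee_pos: [0.4905, -0.045, 0.3267]
eef_rot: [3.141, -0.002, 1.619]
force: [0.1, -0.3, -2.2]
grip_width: 0.0159
t 7.25 p [ 0.4905 -0.045   0.3267] rot [ 3.141e+00 -2.000e-03  1.619e+00] F [ 0.11 -0.3  -2.22] M [-0.06 -0.13  0.03] w 0.0159
txyz [-0.02  -0.014  0.003] rxyz [ 0.008 -0.023  0.028]
```

View pics/s5.png

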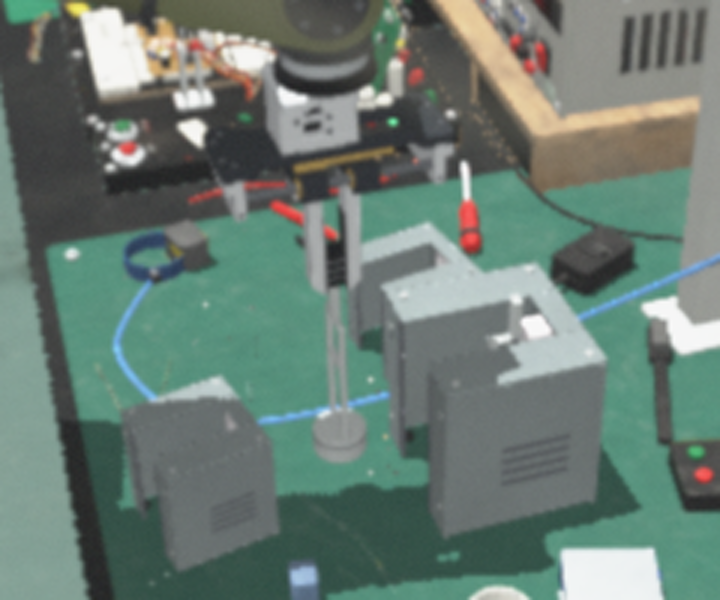

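View pics/w5.png

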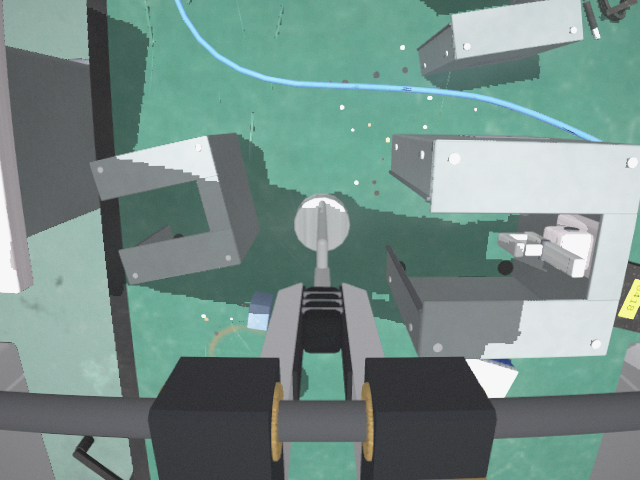

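```bash
python3 - <<'E'
from h import *
import pickle
c=ctrl.camera("wrist");pickle.dump(c,open("w5.pkl","wb"))
cv2.imwrite("pics/w5a.png",cv2.resize(c["pixels"][120:370,380:640],None,fx=3,fy=2.4*1.25/1.25,interpolation=cv2.INTER_CUBIC))
cv2.imwrite("pics/w5b.png",cv2.resize(c["pixels"][205:285,485:605],None,fx=6.5,fy=6.5,interpolation=cv2.INTER_CUBIC))
E
```

```text
(no output)
```

View pics/w5a.png

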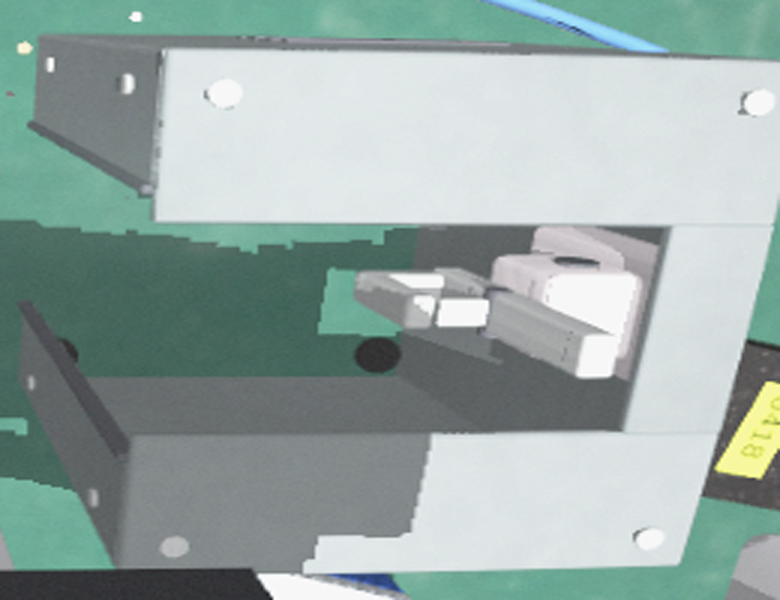

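View pics/w5b.png

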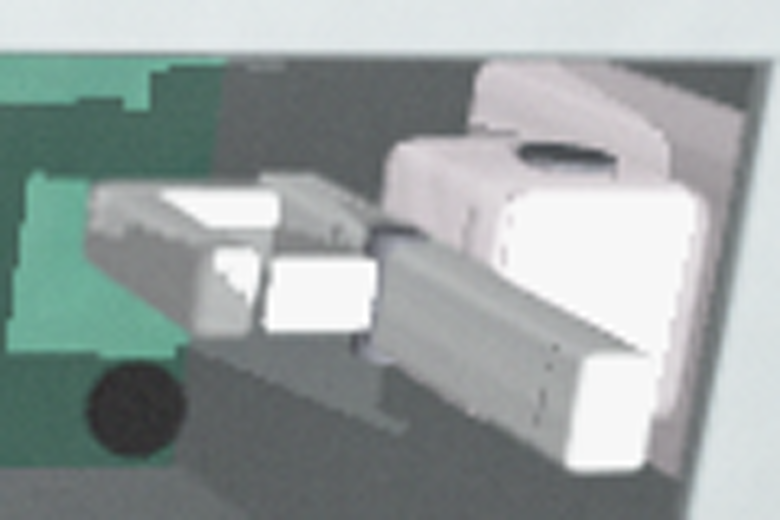

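```bash
python3 - <<'E'
from h import *
import pickle
c=pickle.load(open("w5.pkl","rb"))
g=lambda x,y:((x+.5)/3-.5+380,(y+.5)/2.4-.5+120)
f=lambda x,y:((x+.5)/6.5-.5+485,(y+.5)/6.5-.5+205)
C=np.array([.6284,-.0398]);a=np.radians(2.67);Rm=np.array([[np.cos(a),np.sin(a)],[-np.sin(a),np.cos(a)]])
def pr(n,uv,z):
    X=onz(c,*uv,z);print(n,np.round(X,4),"cab",np.round(Rm@(X[:2]-C),4))
for n,p in(("FL",(153,222)),("FR",(128,437)),("BL",(668,226)),("BR",(622,430))):pr(n,g(*p),.159)
for p in((580,352),(565,468),(652,352),(640,468)):pr("shanktop",f(*p),.177)
for p in((205,248),(193,333),(270,255),(262,332),(378,257),(372,333)):pr("tip/gate",f(*p),.139)
E
```

```text
FL [ 0.5573 -0.0146  0.159 ] cab [-0.0698  0.0285]
FR [ 0.5592 -0.0754  0.159 ] cab [-0.0708 -0.0324]
BL [ 0.6712 -0.0095  0.159 ] cab [0.0442 0.0283]
BR [ 0.6746 -0.0691  0.159 ] cab [ 0.0448 -0.0315]
shanktop [ 0.6458 -0.0353  0.177 ] cab [0.0176 0.0037]
shanktop [ 0.6469 -0.047   0.177 ] cab [ 0.0182 -0.008 ]
shanktop [ 0.6531 -0.035   0.177 ] cab [0.0249 0.0037]
shanktop [ 0.6547 -0.0467  0.177 ] cab [ 0.026  -0.0081]
tip/gate [ 0.6262 -0.037   0.139 ] cab [-0.0021  0.0029]
tip/gate [ 0.6266 -0.0465  0.139 ] cab [-0.0021 -0.0067]
tip/gate [ 0.6336 -0.0374  0.139 ] cab [0.0053 0.0022]
tip/gate [ 0.6344 -0.0461  0.139 ] cab [ 0.0057 -0.0066]
tip/gate [ 0.6459 -0.037   0.139 ] cab [0.0176 0.002 ]
tip/gate [ 0.647  -0.0456  0.139 ] cab [ 0.0183 -0.0067]
```

```bash
python3 -m pendant '[{"rx":0,"ry":0,"rz":0,"tx":-0.05,"ty":0.3,"tz":0,"grip":1},{"rx":0,"ry":0,"rz":0,"tx":-0.03,"ty":0.5,"tz":0,"grip":1},{"rx":0,"ry":0,"rz":0,"tx":0,"ty":0.5,"tz":0,"grip":1},{"rx":0,"ry":0,"rz":0,"tx":0,"ty":0.2,"tz":0,"grip":1},{"rx":0,"ry":0,"rz":0,"tx":0,"ty":0,"tz":0,"grip":1}]';python3 -c "
from h import *
to(.625,-.0412,.3266,1.6174)"
```

```text
time_s: 7.82
ee_pos: [0.5518, -0.0424, 0.3275]
eef_rot: [3.141, -0.002, 1.622]
force: [-0.6, 0.2, -2.9]
grip_width: 0.0155
t 7.8167 p [ 0.5518 -0.0424  0.3275] rot [ 3.141e+00 -2.000e-03  1.622e+00] F [-0.62  0.16 -2.95] M [-0.1  -0.07 -0.04] w 0.0155
txyz [-0.065  1.828  0.024] rxyz [ 0.007 -0.023  0.069]
```

```bash
python3 -m pendant '[{"rx":0,"ry":-0.02,"rz":0.07,"tx":-0.06,"ty":0.3,"tz":0,"grip":1},{"rx":0,"ry":0,"rz":0,"tx":-0.01,"ty":0.5,"tz":0.01,"grip":1},{"rx":0,"ry":0,"rz":0,"tx":0,"ty":0.4,"tz":0,"grip":1},{"rx":0,"ry":0,"rz":0,"tx":0,"ty":0.2,"tz":0,"grip":1},{"rx":0,"ry":0,"rz":0,"tx":0,"ty":0.1,"tz":0,"grip":1},{"rx":0,"ry":0,"rz":0,"tx":0,"ty":0,"tz":0,"grip":1}]';python3 -c "
from h import *
to(.63,-.041,.3266,1.6174)"
```

```text
time_s: 8.32
ee_pos: [0.6109, -0.0406, 0.3273]
eef_rot: [-3.14, -0.0, 1.619]
force: [0.1, 1.4, -2.7]
grip_width: 0.0156
t 8.3167 p [ 0.6109 -0.0406  0.3273] rot [-3.14  -0.     1.619] F [ 0.09  1.41 -2.73] M [-0.05 -0.11  0.01] w 0.0156
txyz [-0.033  0.478  0.017] rxyz [-0.026 -0.006  0.028]
```

```bash
python3 -m pendant '[{"rx":-0.02,"ry":0,"rz":0.03,"tx":-0.03,"ty":0.25,"tz":0.02,"grip":1},{"rx":0,"ry":0,"rz":0,"tx":0,"ty":0.2,"tz":0,"grip":1},{"rx":0,"ry":0,"rz":0,"tx":0,"ty":0,"tz":0,"grip":1}]';python3 - <<'E'
from h import *
to(.639,-.0406,.3266,1.6174)
c=ctrl.camera("wrist");cv2.imwrite("pics/w6.png",c["pixels"])
c=ctrl.camera("side");cv2.imwrite("pics/s6.png",cv2.resize(c["pixels"][170:290,300:440],None,fx=5,fy=5,interpolation=cv2.INTER_CUBIC))
E
```

```text
time_s: 8.57
ee_pos: [0.6277, -0.0407, 0.3271]
eef_rot: [-3.141, -0.0, 1.618]
force: [-0.2, 0.5, -2.5]
grip_width: 0.0154
t 8.5667 p [ 0.6277 -0.0407  0.3271] rot [-3.141 -0.     1.618] F [-0.16  0.5  -2.5 ] M [-0.01 -0.07 -0.02] w 0.0154
txyz [-0.012  0.282  0.011] rxyz [-0.013 -0.006  0.004]
```

View pics/w6.png

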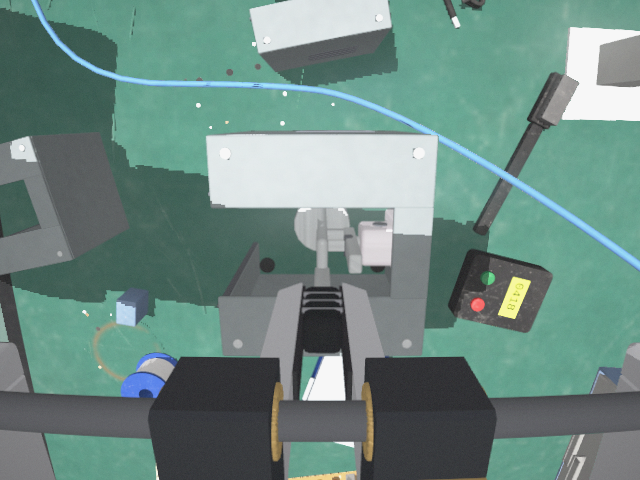

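View pics/s6.png

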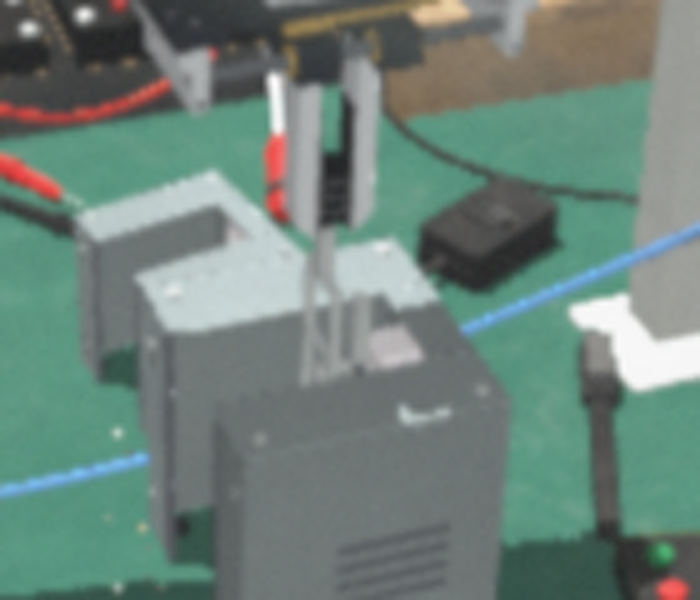

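```bash
python3 -m pendant '[{"rx":0,"ry":0,"rz":0,"tx":0,"ty":0.18,"tz":0.01,"grip":1},{"rx":0,"ry":0,"rz":0,"tx":0,"ty":0,"tz":0,"grip":1},{"rx":0,"ry":0,"rz":0,"tx":0,"ty":0,"tz":0,"grip":1}]'; python3 -m pendant '[{"rx":0,"ry":0,"rz":0,"tx":0,"ty":0.04,"tz":0,"grip":1},{"rx":0,"ry":0,"rz":0,"tx":0,"ty":0,"tz":0,"grip":1}]'; python3 -m pendant '[{"rx":0,"ry":0,"rz":0,"tx":0,"ty":0.03,"tz":0,"grip":1},{"rx":0,"ry":0,"rz":0,"tx":0,"ty":0,"tz":0,"grip":1}]'; python3 -c "
from h import *
to(.639,-.0406,.3266,1.6174)"
```

```text
time_s: 8.92
ee_pos: [0.634, -0.0403, 0.3272]
eef_rot: [-3.14, -0.0, 1.618]
force: [-0.6, 0.4, -2.6]
grip_width: 0.0159
time_s: 9.08
ee_pos: [0.6356, -0.0402, 0.3272]
eef_rot: [-3.141, -0.0, 1.618]
force: [-0.1, 0.1, -3.7]
grip_width: 0.0158
time_s: 9.25
ee_pos: [0.6369, -0.0402, 0.3272]
eef_rot: [-3.14, -0.0, 1.618]
force: [0.1, 0.1, -1.8]
grip_width: 0.0155
t 9.25 p [ 0.6369 -0.0402  0.3272] rot [-3.14  -0.     1.618] F [ 0.1   0.12 -1.84] M [-0.07 -0.12  0.03] w 0.0155
txyz [-0.012  0.053  0.016] rxyz [-0.016 -0.005  0.004]
```

```bash
for i in 1; do python3 -m pendant '[{"rx":0,"ry":0,"rz":0,"tx":0,"ty":0.03,"tz":0,"grip":1},{"rx":0,"ry":0,"rz":0,"tx":0,"ty":0,"tz":0,"grip":1}]'; done;  python3 -m pendant '[{"rx":0,"ry":0,"rz":0,"tx":-0.01,"ty":0.03,"tz":0,"grip":1},{"rx":0,"ry":0,"rz":0,"tx":0,"ty":0,"tz":0,"grip":1}]'
```

```text
time_s: 9.42
ee_pos: [0.6381, -0.0402, 0.3273]
eef_rot: [-3.14, -0.0, 1.618]
force: [-1.0, -0.8, -2.9]
grip_width: 0.0153
time_s: 9.58
ee_pos: [0.6394, -0.0405, 0.3273]
eef_rot: [-3.14, -0.0, 1.618]
force: [-0.7, 0.7, -2.3]
grip_width: 0.0156
```

```bash
python3 -m pendant '[{"rx":0,"ry":0,"rz":0,"tx":0,"ty":0.025,"tz":0,"grip":1},{"rx":0,"ry":0,"rz":0,"tx":0,"ty":0,"tz":0,"grip":1}]'
```

```text
time_s: 9.75
ee_pos: [0.6406, -0.0405, 0.3273]
eef_rot: [-3.14, -0.0, 1.618]
force: [-0.1, 0.5, -2.3]
grip_width: 0.0157
```

```bash
python3 -m pendant '[{"rx":0,"ry":0,"rz":0,"tx":0,"ty":0.02,"tz":0,"grip":1},{"rx":0,"ry":0,"rz":0,"tx":0,"ty":0,"tz":0,"grip":1}]';python3 -c "
from h import *
to(.639,-.0406,.3266,1.6174)"
```

```text
time_s: 9.92
ee_pos: [0.6413, -0.0405, 0.3272]
eef_rot: [-3.139, -0.0, 1.618]
force: [-0.9, -0.2, -1.8]
grip_width: 0.0157
t 9.9167 p [ 0.6413 -0.0405  0.3272] rot [-3.139 -0.     1.618] F [-0.94 -0.18 -1.84] M [-0.03  0.3  -0.02] w 0.0157
txyz [-0.001 -0.057  0.014] rxyz [-0.031 -0.005  0.004]
```

```bash
python3 -m pendant '[{"rx":0,"ry":0,"rz":0,"tx":0,"ty":0.01,"tz":0,"grip":1},{"rx":0,"ry":0,"rz":0,"tx":0,"ty":0,"tz":0,"grip":1}]';python3 -c "
from h import *
to(.639,-.0406,.3266,1.6174)"
```

```text
time_s: 10.08
ee_pos: [0.6415, -0.0405, 0.3271]
eef_rot: [-3.139, -0.0, 1.618]
force: [-1.9, -0.6, -1.6]
grip_width: 0.0159
t 10.0833 p [ 0.6415 -0.0405  0.3271] rot [-3.139 -0.     1.618] F [-1.87 -0.56 -1.65] M [-0.07  0.34 -0.05] w 0.0159
txyz [-0.    -0.062  0.014] rxyz [-0.044 -0.006  0.003]
```

```bash
python3 -m pendant '[{"rx":-0.03,"ry":0,"rz":0,"tx":0,"ty":-0.09,"tz":0,"grip":1},{"rx":0,"ry":0,"rz":0,"tx":0,"ty":0,"tz":0,"grip":1},{"rx":0,"ry":0,"rz":0,"tx":0,"ty":0,"tz":0,"grip":1}]';python3 -c "
from h import *
to(.6375,-.0406,.316,1.6174)"
```

```text
time_s: 10.33
ee_pos: [0.6377, -0.0406, 0.3271]
eef_rot: [3.141, -0.0, 1.618]
force: [-0.4, 0.0, -2.7]
grip_width: 0.0154
t 10.3333 p [ 0.6377 -0.0406  0.3271] rot [ 3.141 -0.     1.618] F [-0.37  0.04 -2.73] M [-0.07 -0.14  0.02] w 0.0154
txyz [ 0.001 -0.005  0.279] rxyz [ 0.003 -0.006  0.003]
```

```bash
python3 -m pendant '[{"rx":0,"ry":0,"rz":0,"tx":0,"ty":-0.01,"tz":0.1,"grip":1},{"rx":0,"ry":0,"rz":0,"tx":0,"ty":0,"tz":0.1,"grip":1},{"rx":0,"ry":0,"rz":0,"tx":0,"ty":0,"tz":0,"grip":1},{"rx":0,"ry":0,"rz":0,"tx":0,"ty":0,"tz":0,"grip":1}]';python3 -c "
from h import *
to(.6375,-.0406,.316,1.6174)"
```

```text
time_s: 10.67
ee_pos: [0.6373, -0.0406, 0.3183]
eef_rot: [3.141, -0.0, 1.618]
force: [0.6, -0.5, -2.4]
grip_width: 0.0157
t 10.6667 p [ 0.6373 -0.0406  0.3183] rot [ 3.141 -0.     1.618] F [ 0.62 -0.47 -2.38] M [-0.04 -0.07 -0.01] w 0.0157
txyz [0.001 0.005 0.057] rxyz [ 0.013 -0.005  0.003]
```

Now small vertical steps, reading the force after each one.

```bash
python3 -m pendant '[{"rx":0,"ry":0,"rz":0,"tx":0,"ty":0,"tz":0.04,"grip":1},{"rx":0,"ry":0,"rz":0,"tx":0,"ty":0,"tz":0,"grip":1},{"rx":0,"ry":0,"rz":0,"tx":0,"ty":0,"tz":0,"grip":1}]';python3 -m pendant '[{"rx":0,"ry":0,"rz":0,"tx":0,"ty":0,"tz":0.03,"grip":1},{"rx":0,"ry":0,"rz":0,"tx":0,"ty":0,"tz":0,"grip":1}]'
```

```text
time_s: 10.92
ee_pos: [0.6374, -0.0406, 0.3163]
eef_rot: [3.141, -0.0, 1.618]
force: [0.8, 0.7, -1.2]
grip_width: 0.0152
time_s: 11.08
ee_pos: [0.6374, -0.0406, 0.3158]
eef_rot: [3.14, -0.0, 1.618]
force: [-0.6, -0.3, 0.3]
grip_width: 0.0159
```

```bash
python3 -m pendant '[{"rx":0,"ry":0,"rz":0,"tx":0,"ty":0,"tz":0.03,"grip":1},{"rx":0,"ry":0,"rz":0,"tx":0,"ty":0,"tz":0,"grip":1}]'
```

```text
time_s: 11.25
ee_pos: [0.6374, -0.0406, 0.3155]
eef_rot: [3.139, -0.0, 1.618]
force: [-2.2, 1.1, 3.7]
grip_width: 0.0155
```

```bash
python3 -m pendant '[{"rx":0,"ry":0,"rz":0,"tx":0,"ty":0,"tz":0.03,"grip":1},{"rx":0,"ry":0,"rz":0,"tx":0,"ty":0,"tz":0,"grip":1}]'; python3 -c "
from h import *
to(.6375,-.0406,.316,1.6174)"
```

```text
time_s: 11.42
ee_pos: [0.6373, -0.0406, 0.315]
eef_rot: [3.138, 0.0, 1.618]
force: [-2.9, 0.3, 3.2]
grip_width: 0.0154
t 11.4167 p [ 0.6373 -0.0406  0.315 ] rot [3.138 0.    1.618] F [-2.92  0.26  3.22] M [-0.    0.52 -0.02] w 0.0154
txyz [ 0.     0.005 -0.026] rxyz [0.046 0.001 0.003]
```

```bash
python3 -m pendant '[{"rx":0,"ry":0,"rz":0,"tx":0,"ty":0,"tz":0.02,"grip":1},{"rx":0,"ry":0,"rz":0,"tx":0,"ty":0,"tz":0,"grip":1}]'; python3 -c "
from h import *
to(.6375,-.0406,.316,1.6174)"
```

```text
time_s: 11.58
ee_pos: [0.6372, -0.0406, 0.3145]
eef_rot: [3.138, 0.0, 1.618]
force: [-3.1, -1.0, 3.1]
grip_width: 0.0157
t 11.5833 p [ 0.6372 -0.0406  0.3145] rot [3.138 0.    1.618] F [-3.15 -1.01  3.07] M [ 0.01  0.61 -0.01] w 0.0157
txyz [-0.001  0.007 -0.037] rxyz [0.049 0.002 0.005]
```

```bash
python3 -m pendant '[{"rx":0.04,"ry":0,"rz":0,"tx":0,"ty":0.01,"tz":0.04,"grip":1},{"rx":0,"ry":0,"rz":0,"tx":0,"ty":0,"tz":0,"grip":1}]'; python3 -c "
from h import *
to(.6375,-.0406,.310,1.6174)"
```

```text
time_s: 11.75
ee_pos: [0.6377, -0.0406, 0.3131]
eef_rot: [3.141, 0.0, 1.618]
force: [-2.5, 0.1, 3.5]
grip_width: 0.0158
t 11.75 p [ 0.6377 -0.0406  0.3131] rot [3.141 0.    1.618] F [-2.47  0.13  3.54] M [0.04 0.52 0.02] w 0.0158
txyz [-0.001 -0.004  0.078] rxyz [0.012 0.003 0.005]
```

```bash
python3 -m pendant '[{"rx":0.04,"ry":0,"rz":0,"tx":0,"ty":0.01,"tz":0.05,"grip":1},{"rx":0,"ry":0,"rz":0,"tx":0,"ty":0,"tz":0,"grip":1}]'; python3 -c "
from h import *
to(.6375,-.0406,.310,1.6174)"
```

```text
time_s: 11.92
ee_pos: [0.6383, -0.0405, 0.3113]
eef_rot: [-3.14, 0.0, 1.618]
force: [-1.3, 0.6, 5.5]
grip_width: 0.0155
t 11.9167 p [ 0.6383 -0.0405  0.3113] rot [-3.14   0.     1.618] F [-1.33  0.62  5.49] M [0.07 0.48 0.01] w 0.0155
txyz [-0.001 -0.019  0.033] rxyz [-0.018  0.004  0.005]
```

```bash
python3 -m pendant '[{"rx":-0.01,"ry":0,"rz":0,"tx":0,"ty":-0.03,"tz":0.03,"grip":1},{"rx":0,"ry":0,"rz":0,"tx":0,"ty":0,"tz":0,"grip":1}]'; python3 -c "
from h import *
to(.6372,-.0406,.308,1.6174)"
```

```text
time_s: 12.08
ee_pos: [0.6375, -0.0405, 0.3107]
eef_rot: [3.14, 0.0, 1.618]
force: [-1.7, -0.2, 4.2]
grip_width: 0.0155
t 12.0833 p [ 0.6375 -0.0405  0.3107] rot [3.14  0.    1.618] F [-1.74 -0.17  4.17] M [0.02 0.63 0.06] w 0.0155
txyz [-0.001 -0.009  0.068] rxyz [0.026 0.006 0.005]
```

```bash
python3 -m pendant '[{"rx":0,"ry":0,"rz":0,"tx":0,"ty":0,"tz":0.03,"grip":1},{"rx":0,"ry":0,"rz":0,"tx":0,"ty":0,"tz":0,"grip":1}]'; python3 -c "
from h import *
to(.6372,-.0406,.308,1.6174)"
```

```text
time_s: 12.25
ee_pos: [0.6377, -0.0405, 0.31]
eef_rot: [3.139, 0.001, 1.618]
force: [-2.1, 0.5, 5.1]
grip_width: 0.0158
t 12.25 p [ 0.6377 -0.0405  0.31  ] rot [3.139e+00 1.000e-03 1.618e+00] F [-2.13  0.5   5.13] M [ 0.02  0.7  -0.06] w 0.0158
txyz [-0.001 -0.013  0.049] rxyz [0.041 0.009 0.007]
```

```bash
python3 -m pendant '[{"rx":0.03,"ry":0,"rz":0,"tx":0,"ty":-0.01,"tz":0.04,"grip":1},{"rx":0,"ry":0,"rz":0,"tx":0,"ty":0,"tz":0,"grip":1}]'; python3 -c "
from h import *
to(.6372,-.0406,.308,1.6174)"
```

```text
time_s: 12.42
ee_pos: [0.6376, -0.0405, 0.3091]
eef_rot: [3.139, 0.001, 1.618]
force: [-2.4, 0.0, 4.8]
grip_width: 0.0156
t 12.4167 p [ 0.6376 -0.0405  0.3091] rot [3.139e+00 1.000e-03 1.618e+00] F [-2.35  0.04  4.82] M [-0.01  0.78  0.03] w 0.0156
txyz [-0.001 -0.011  0.027] rxyz [0.037 0.012 0.006]
```

```bash
python3 -m pendant '[{"rx":0.02,"ry":0,"rz":0,"tx":0,"ty":-0.01,"tz":0.04,"grip":1},{"rx":0,"ry":0,"rz":0,"tx":0,"ty":0,"tz":0,"grip":1}]'; python3 -c "
from h import *
to(.6372,-.0406,.308,1.6174)"
```

```text
time_s: 12.58
ee_pos: [0.6374, -0.0406, 0.308]
eef_rot: [3.139, 0.001, 1.618]
force: [-2.6, 0.4, 4.5]
grip_width: 0.0154
t 12.5833 p [ 0.6374 -0.0406  0.308 ] rot [3.139e+00 1.000e-03 1.618e+00] F [-2.56  0.4   4.51] M [ 0.01  0.85 -0.  ] w 0.0154
txyz [-0.    -0.005  0.   ] rxyz [0.034 0.015 0.006]
```

```bash
python3 -m pendant '[{"rx":0.03,"ry":0.01,"rz":0,"tx":0,"ty":0,"tz":0.05,"grip":1},{"rx":0,"ry":0,"rz":0,"tx":0,"ty":0,"tz":0,"grip":1}]'; python3 -c "
from h import *
to(.6372,-.0406,.308,1.6174)"
```

```text
time_s: 12.75
ee_pos: [0.6375, -0.0406, 0.3062]
eef_rot: [3.141, 0.001, 1.618]
force: [-4.1, 1.1, 2.7]
grip_width: 0.0157
t 12.75 p [ 0.6375 -0.0406  0.3062] rot [3.141e+00 1.000e-03 1.618e+00] F [-4.14  1.09  2.74] M [ 0.01  0.91 -0.01] w 0.0157
txyz [ 0.001 -0.007 -0.045] rxyz [0.007 0.009 0.006]
```

```bash
python3 -m pendant '[{"rx":0.02,"ry":0,"rz":0,"tx":0,"ty":-0.01,"tz":0.05,"grip":1},{"rx":0,"ry":0,"rz":0,"tx":0,"ty":0,"tz":0,"grip":1}]'; python3 -c "
from h import *
to(.6372,-.0406,.308,1.6174)"
```

```text
time_s: 12.92
ee_pos: [0.637, -0.0407, 0.3041]
eef_rot: [-3.14, 0.001, 1.618]
force: [-3.8, 0.6, 1.4]
grip_width: 0.0157
t 12.9167 p [ 0.637  -0.0407  0.3041] rot [-3.140e+00  1.000e-03  1.618e+00] F [-3.83  0.56  1.41] M [-0.06  0.87  0.06] w 0.0157
txyz [ 0.003  0.004 -0.098] rxyz [-0.018  0.01   0.005]
```

```bash
python3 -m pendant '[{"rx":0.02,"ry":0,"rz":0,"tx":0,"ty":-0.01,"tz":0.05,"grip":1},{"rx":0,"ry":0,"rz":0,"tx":0,"ty":0,"tz":0,"grip":1}]'; python3 -c "
from h import *
to(.6372,-.0406,.308,1.6174)"
```

```text
time_s: 13.08
ee_pos: [0.6364, -0.0408, 0.3013]
eef_rot: [-3.138, 0.001, 1.618]
force: [-4.7, -0.6, -1.0]
grip_width: 0.0158
t 13.0833 p [ 0.6364 -0.0408  0.3013] rot [-3.138e+00  1.000e-03  1.618e+00] F [-4.66 -0.61 -0.98] M [-0.11  0.99 -0.03] w 0.0158
txyz [ 0.003  0.018 -0.167] rxyz [-0.058  0.01   0.005]
```

```bash
python3 -m pendant '[{"rx":-0.05,"ry":0,"rz":0,"tx":0,"ty":0.02,"tz":0.03,"grip":1},{"rx":0,"ry":0,"rz":0,"tx":0,"ty":0,"tz":0,"grip":1}]'; python3 -c "
from h import *
to(.6372,-.0406,.295,1.6174)"
```

```text
time_s: 13.25
ee_pos: [0.6369, -0.0408, 0.2989]
eef_rot: [-3.139, 0.0, 1.618]
force: [-4.5, -0.4, -1.8]
grip_width: 0.0156
t 13.25 p [ 0.6369 -0.0408  0.2989] rot [-3.139  0.     1.618] F [-4.5  -0.4  -1.77] M [-0.09  1.21  0.02] w 0.0156
txyz [0.004 0.008 0.098] rxyz [-0.043  0.007  0.005]
```

```bash
python3 -m pendant '[{"rx":0,"ry":0,"rz":0,"tx":0,"ty":0,"tz":0.03,"grip":1},{"rx":0,"ry":0,"rz":0,"tx":0,"ty":0,"tz":0,"grip":1}]'; python3 -c "
from h import *
to(.6372,-.0406,.295,1.6174)"
```

```text
time_s: 13.42
ee_pos: [0.6371, -0.0407, 0.2965]
eef_rot: [-3.138, 0.0, 1.618]
force: [-0.3, -0.6, -2.3]
grip_width: 0.0157
t 13.4167 p [ 0.6371 -0.0407  0.2965] rot [-3.138  0.     1.618] F [-0.31 -0.61 -2.27] M [-0.04 -0.01  0.  ] w 0.0157
txyz [0.003 0.003 0.038] rxyz [-0.046  0.002  0.005]
```

Fx dropped from 4.5 N to about 0, so the bar has passed the gate. Now I look for the seat.

```bash
python3 -m pendant '[{"rx":-0.03,"ry":0,"rz":0,"tx":0,"ty":0,"tz":0.02,"grip":1},{"rx":0,"ry":0,"rz":0,"tx":0,"ty":0,"tz":0,"grip":1}]'; python3 -m pendant '[{"rx":0,"ry":0,"rz":0,"tx":0,"ty":0,"tz":0.02,"grip":1},{"rx":0,"ry":0,"rz":0,"tx":0,"ty":0,"tz":0,"grip":1}]'; python3 -c "
from h import *
to(.6372,-.0406,.293,1.6174)"
```

```text
time_s: 13.58
ee_pos: [0.6374, -0.0407, 0.2951]
eef_rot: [-3.141, 0.0, 1.618]
force: [0.1, 0.3, -3.0]
grip_width: 0.016
time_s: 13.75
ee_pos: [0.6376, -0.0406, 0.2942]
eef_rot: [3.141, 0.0, 1.618]
force: [0.6, -0.7, -2.7]
grip_width: 0.0159
t 13.75 p [ 0.6376 -0.0406  0.2942] rot [3.141 0.    1.618] F [ 0.56 -0.7  -2.71] M [ 0.02 -0.06  0.01] w 0.0159
txyz [ 0.002 -0.011  0.029] rxyz [0.008 0.001 0.006]
```

```bash
python3 -m pendant '[{"rx":0,"ry":0,"rz":0,"tx":0,"ty":0,"tz":0.015,"grip":1},{"rx":0,"ry":0,"rz":0,"tx":0,"ty":0,"tz":0,"grip":1}]'; python3 -m pendant '[{"rx":0,"ry":0,"rz":0,"tx":0,"ty":-0.01,"tz":0.015,"grip":1},{"rx":0,"ry":0,"rz":0,"tx":0,"ty":0,"tz":0,"grip":1}]'; python3 -c "
from h import *
to(.6372,-.0406,.293,1.6174)"
```

```text
time_s: 13.92
ee_pos: [0.6377, -0.0407, 0.2935]
eef_rot: [3.141, 0.0, 1.618]
force: [0.7, -0.5, -2.4]
grip_width: 0.0155
time_s: 14.08
ee_pos: [0.6373, -0.0407, 0.2929]
eef_rot: [3.14, 0.0, 1.618]
force: [-0.3, -0.3, -1.9]
grip_width: 0.0153
t 14.0833 p [ 0.6373 -0.0407  0.2929] rot [3.14  0.    1.618] F [-0.35 -0.27 -1.91] M [-0.02 -0.11  0.04] w 0.0153
txyz [ 0.002 -0.003 -0.002] rxyz [0.016 0.002 0.005]
```

```bash
python3 -m pendant '[{"rx":0,"ry":0,"rz":0,"tx":0,"ty":0,"tz":0.015,"grip":1},{"rx":0,"ry":0,"rz":0,"tx":0,"ty":0,"tz":0,"grip":1}]'; python3 -c "
from h import *
to(.6372,-.0406,.293,1.6174)"
```

```text
time_s: 14.25
ee_pos: [0.6373, -0.0406, 0.2923]
eef_rot: [3.14, 0.0, 1.618]
force: [0.4, 0.1, -2.3]
grip_width: 0.0157
t 14.25 p [ 0.6373 -0.0406  0.2923] rot [3.14  0.    1.618] F [ 0.4   0.06 -2.35] M [ 0.01 -0.1  -0.02] w 0.0157
txyz [ 0.001 -0.002 -0.016] rxyz [0.018 0.002 0.006]
```

```bash
python3 -m pendant '[{"rx":0,"ry":0,"rz":0,"tx":0,"ty":0,"tz":0.015,"grip":1},{"rx":0,"ry":0,"rz":0,"tx":0,"ty":0,"tz":0,"grip":1}]'; python3 -c "
from h import *
to(.6372,-.0406,.293,1.6174)
c=ctrl.camera('side');cv2.imwrite('pics/s7.png',cv2.resize(c['pixels'][190:290,310:430],None,fx=6,fy=6,interpolation=cv2.INTER_CUBIC))
c=ctrl.camera('wrist');cv2.imwrite('pics/w7.png',c['pixels'])"
```

```text
time_s: 14.42
ee_pos: [0.6374, -0.0407, 0.2921]
eef_rot: [3.14, 0.0, 1.618]
force: [-0.6, 1.1, -0.1]
grip_width: 0.0155
t 14.4167 p [ 0.6374 -0.0407  0.2921] rot [3.14  0.    1.618] F [-0.63  1.1  -0.13] M [-0.04  0.06 -0.  ] w 0.0155
txyz [ 0.002 -0.004 -0.022] rxyz [0.028 0.004 0.006]
```

View pics/s7.png

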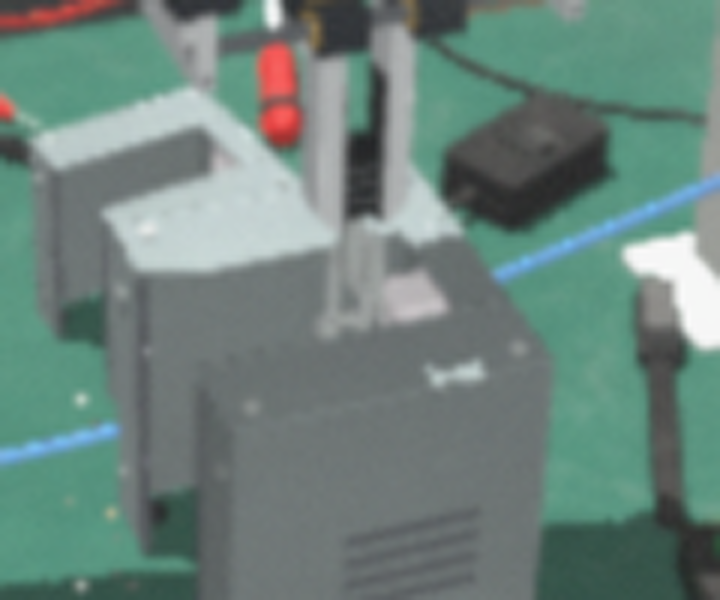

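View pics/w7.png

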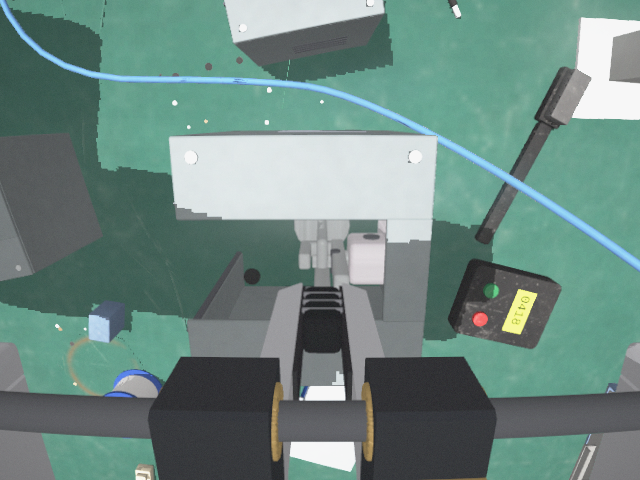

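```bash
python3 -m pendant '[{"rx":0,"ry":0,"rz":0,"tx":0,"ty":0,"tz":0,"grip":0.7},{"rx":0,"ry":0,"rz":0,"tx":0,"ty":0,"tz":0,"grip":0.5},{"rx":0,"ry":0,"rz":0,"tx":0,"ty":0,"tz":0,"grip":0.3},{"rx":0,"ry":0,"rz":0,"tx":0,"ty":0,"tz":0,"grip":0.2},{"rx":0,"ry":0,"rz":0,"tx":0,"ty":0,"tz":0,"grip":0.2},{"rx":0,"ry":0,"rz":0,"tx":0,"ty":0,"tz":0,"grip":0.2}]' 10; python3 -c "
from h import *
to(.6372,-.0406,.293,1.6174)
c=ctrl.camera('side');cv2.imwrite('pics/s8.png',cv2.resize(c['pixels'][190:290,310:430],None,fx=6,fy=6,interpolation=cv2.INTER_CUBIC))
c=ctrl.camera('wrist');cv2.imwrite('pics/w8.png',c['pixels'])"
```

```text
time_s: 15.02
ee_pos: [0.6376, -0.0407, 0.293]
eef_rot: [3.138, 0.001, 1.618]
force: [0.2, 1.2, -0.3]
grip_width: 0.0376
t 15.0167 p [ 0.6376 -0.0407  0.293 ] rot [3.138e+00 1.000e-03 1.618e+00] F [ 0.2   1.16 -0.35] M [-0.01 -0.05 -0.03] w 0.0376
txyz [ 0.003 -0.01  -0.001] rxyz [0.052 0.008 0.005]
```

View pics/s8.png

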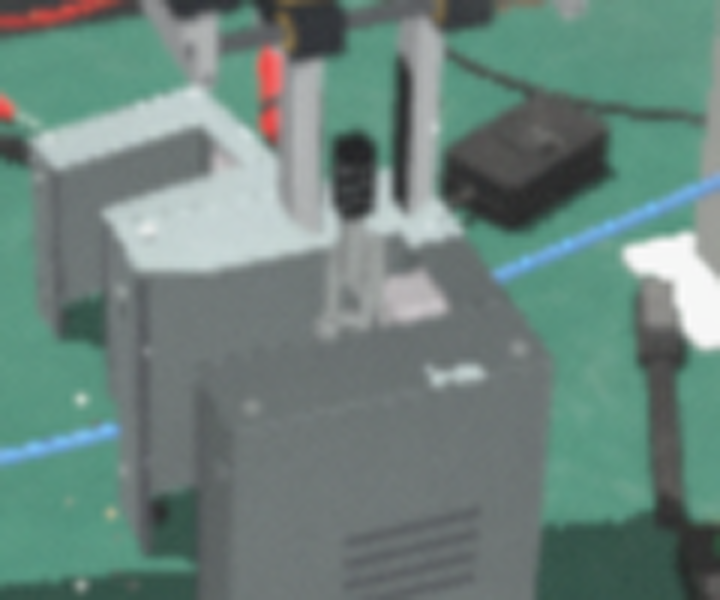

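View pics/w8.png

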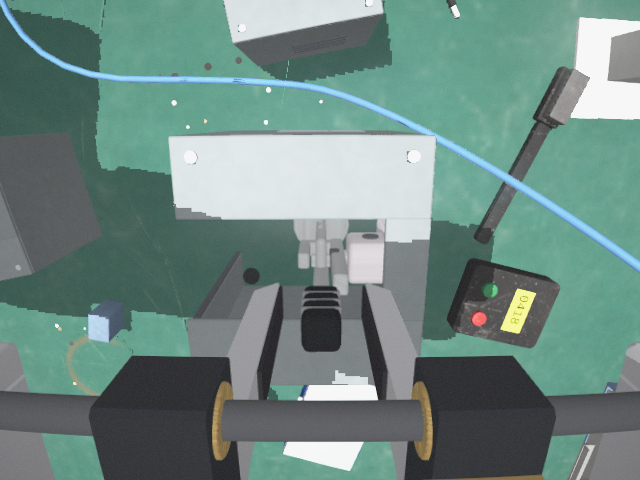

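The weight hangs upright at (353,175) in the side crop, with the fingers clear of it on both sides. Now I raise the gripper straight up.

```bash
python3 -m pendant '[{"rx":0.04,"ry":0,"rz":0,"tx":0,"ty":-0.01,"tz":-0.2,"grip":0.2},{"rx":0,"ry":0,"rz":0,"tx":0,"ty":0,"tz":-0.4,"grip":0.2},{"rx":0,"ry":0,"rz":0,"tx":0,"ty":0,"tz":-0.5,"grip":0.2},{"rx":0,"ry":0,"rz":0,"tx":0,"ty":0,"tz":-0.6,"grip":0.2},{"rx":0,"ry":0,"rz":0,"tx":0,"ty":0,"tz":-0.6,"grip":0.2},{"rx":0,"ry":0,"rz":0,"tx":0,"ty":0,"tz":-0.6,"grip":0.2},{"rx":0,"ry":0,"rz":0,"tx":0,"ty":0,"tz":-0.3,"grip":0.2},{"rx":0,"ry":0,"rz":0,"tx":0,"ty":0,"tz":0,"grip":0.2}]'; python3 -m pendant '[{"rx":0,"ry":0,"rz":0,"tx":-0.6,"ty":0,"tz":-0.2,"grip":0.2},{"rx":0,"ry":0,"rz":0,"tx":-0.8,"ty":0,"tz":0,"grip":0.2},{"rx":0,"ry":0,"rz":0,"tx":-0.4,"ty":0,"tz":0,"grip":0.2},{"rx":0,"ry":0,"rz":0,"tx":0,"ty":0,"tz":0,"grip":0.2},{"rx":0,"ry":0,"rz":0,"tx":0,"ty":0,"tz":0,"grip":0.2}]';  python3 -c "
from h import *
to(.6372,-.0406,.293,1.6174)
for n in('side','top'):
  c=ctrl.camera(n);a,b=((310,190) if n=='side' else (290,150));cv2.imwrite(f'pics/{n}9.png',cv2.resize(c['pixels'][b:b+100,a:a+120],None,fx=6,fy=6,interpolation=cv2.INTER_CUBIC))
c=ctrl.camera('wrist');cv2.imwrite('pics/w9.png',c['pixels'])"
```

```text
time_s: 15.78
ee_pos: [0.636, -0.0405, 0.43]
eef_rot: [-3.14, 0.0, 1.618]
force: [0.4, 0.2, -0.1]
grip_width: 0.0372
time_s: 16.2
ee_pos: [0.6391, -0.1139, 0.4379]
eef_rot: [-3.14, 0.0, 1.62]
force: [0.6, 0.2, 0.4]
grip_width: 0.0376
t 16.2 p [ 0.6391 -0.1139  0.4379] rot [-3.14  0.    1.62] F [0.55 0.2  0.4 ] M [-0.06 -0.11 -0.03] w 0.0376
txyz [1.834 0.046 3.622] rxyz [-0.019  0.003  0.035]
```

View pics/side9.png

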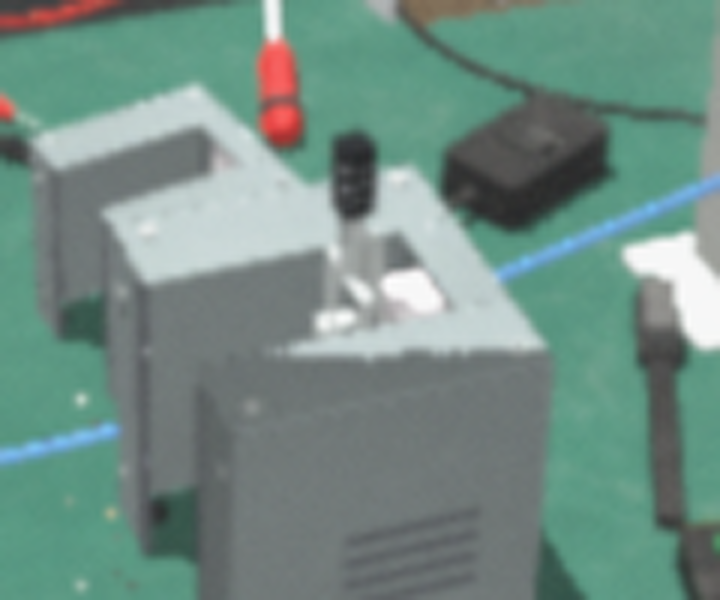

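View pics/w9.png

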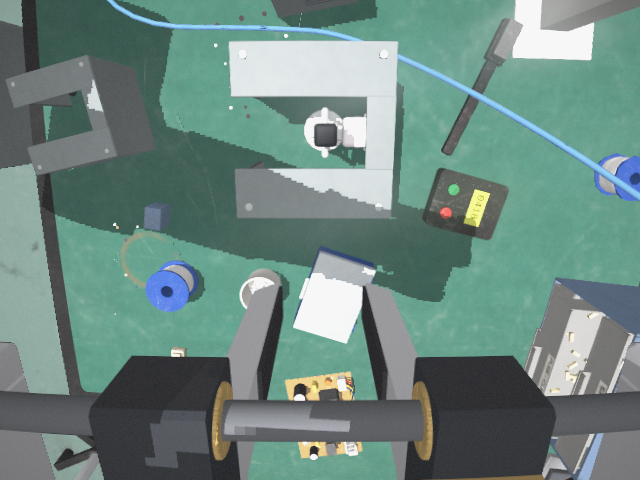

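```bash
python3 -m pendant '[{"rx":0,"ry":0,"rz":0,"tx":0,"ty":0,"tz":0,"grip":0.2},{"rx":0,"ry":0,"rz":0,"tx":0,"ty":0,"tz":0,"grip":0.2},{"rx":0,"ry":0,"rz":0,"tx":0,"ty":0,"tz":0,"grip":0.2},{"rx":0,"ry":0,"rz":0,"tx":0,"ty":0,"tz":0,"grip":0.2}]'; python3 -c "
from h import *
c=ctrl.camera('side');A=cv2.resize(c['pixels'][215:260,350:395],None,fx=8,fy=8,interpolation=cv2.INTER_CUBIC)
c=ctrl.camera('wrist');B=cv2.resize(c['pixels'][90:180,290:380],None,fx=4,fy=4,interpolation=cv2.INTER_CUBIC)
cv2.imwrite('pics/f.png',np.hstack([A,B]))"
```

```text
time_s: 16.68
ee_pos: [0.6393, -0.1098, 0.4382]
eef_rot: [-3.141, -0.0, 1.625]
force: [0.2, 0.2, -0.1]
grip_width: 0.0378
```

View pics/f.png

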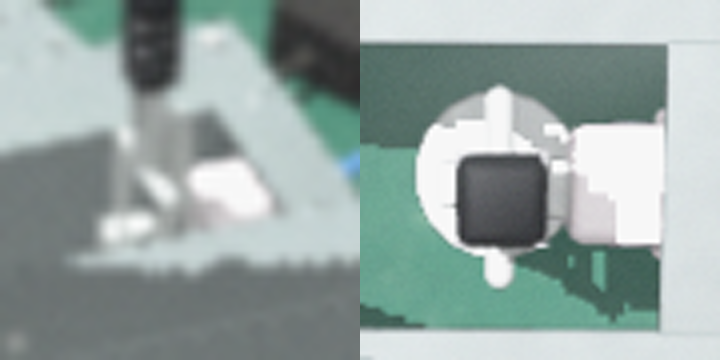

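The final crops show the weight hanging upright and still, clear of both slot walls, with the gate's level white top visible above the bar. I'm handing in.

```bash
python3 -c "
from station import ctrl
print(ctrl.hand_in())"
```

```text
the job is handed in; nothing more can be done
None
```

The check weight is hanging in the gated hook of the largest cabinet, released, and the job was handed in at about 17 s. No verdict was reported.

- **Getting there:** I gripped the weight by its handle, turned it square to the cabinet and brought it in through the doorway with its legs in the roof slot. I found the shank by touch at about 2 N, then backed off to mid-throat.
- **Through the gate:** I pushed the bar down in small steps. The net vertical force peaked at about 8 N and the side force at about 5 N, both below the 15 N limit. The side force fell to nearly zero when the bar passed the gate.
- **On the seat:** The bar touched the seat 24 mm below where it first met the gate, which matches the hook's given size. I opened the fingers there and raised the gripper straight up.

**Last checks:** The pictures show the weight upright and still, clear of the slot walls, with the gripper well away. The gate looks level, as it did before, but its angle could only be judged from those pictures and the drop in force. The gate was met about 3 mm higher than the camera estimate, and I went by the touch.

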